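# Set the lid press with the long gauge and work its pedal

## Robot

A 6-joint arm with a two-finger parallel gripper is mounted at the origin on the work surface. World frame = base frame: x ahead of the robot, y to its left, z up, the work surface at z = 0. Lengths are in m, angles in degrees, forces in N, time in s.
With the tool pointing down it reaches from about 0.4 to 0.825 m from the base axis. Payload 7 kg.
Tool frame: the origin (TCP) lies on the centre line of the jaws, within the pads' length; the fingertips stand 19 mm ahead of it and the grasp point (between the pads) is the TCP; z points along the fingers, y is the line along which they close (so a half turn about z gives the same grasp; the last joint's range is limited). The gripper opens to 88 mm and grips with 3 to 60 N. Pads are 19 mm wide; open, the fingers measure 130 mm over their backs; the gripper's body (78 mm by 193 mm) begins 47 mm behind the grasp point.
Start: joints at [-49.899, 20.546, 0.682, 0, -70.136, -16.507], TCP at [0.27, -0.619, 0.246] pointing down, gripper open.
Joint ranges: [-176.03, 176.03], [-82.01, 121.73], [-58.28, 71.71], [-173.87, 95.51], [-174.79, -0.11], [-173.66, 173.66]. Speed limits (degrees/s): [136.94, 136.94, 172.46, 180, 180, 180].

## Interface

Orientations are given as [roll, pitch, yaw] about the fixed x, y, z axes, in that order (R = Rz(yaw) Ry(pitch) Rx(roll)).
In Python, from plant import ctrl gives the robot as it stands.
- The arm moves only by the tool move_arm, never from a script. Its argument "motion" is a list of rows, each a list of 3 entries, a list of its own where there are three numbers: the shift along the tool's x, y, z in mm, then the turn, a rotation vector about the tool's x, y, z in degrees, then the closure, from 0 (fully open) to 1 (shut). A call has 1 to 10 rows; each row is the pose to reach, as a shift and turn from the pose commanded when the call began, along the tool's axes at that moment; what a row does not reach only later rows make up. A row lasts 1/12 s, in which the tool goes at most 41.7 mm and 7.16 degrees, less where a joint would pass 70% of its speed; a pose out of reach is approached as far as the arm can. A call with a gripper value outside its range is refused whole. The fingers move at their own pace and stop on an object; the grip force is fixed at half the most. Time passes only in rows, so rows that repeat a pose let the fingers close. It gives the time, the measured TCP pose, the force, the opening and the grip force at its end, in the units of the state.
- ctrl.get_obs(): the state, without advancing time (a new reading comes with each control period).
- ctrl.snapshot(name): name is "scene" or "side" or "wrist"; returns a dict with "color" (400x640x3 uint8, blue, green, red), "camera_matrix" (3x3 intrinsics, pixels), "cam_to_world" (4x4, takes a point from camera to world coordinates). Camera axes: x right, y up, looking along -z (the intrinsics and any distortion apply to the point x, -y, -z); pixel columns grow to the right and rows downward; lengths in m; the calibration is good to about 2 mm. The wrist camera is an equidistant fisheye: a pixel r from the principal point sees the ray r / f radians off the axis. A picture is of the moment at which its call begins. There is no depth.
- ctrl.close_job(): hands the job in; it is judged then, once.
The state is a dict: "clock": time; "joint_pos": joint angles; "qvel": joint speeds; "tau": joint torques, N m; "tool_pos": TCP position; "orientation": TCP orientation; "force": force on the tool from outside, world axes, zero at the start; "moment": the same for the moment, N m; "opening": finger opening in m; "gripper_force": force on a finger pad.
Only numpy, scipy, OpenCV 4.12 (cv2) and the standard library are available. Lean on these libraries where they do the work, as an engineer would, in place of code of your own. Each camera call takes 0.05 s, during which the arm holds its last target. There are 200 camera calls.

## Task

Set up the lid press for the next batch of rearing cups: take the setting gauge with the long blade (leave the short one) and slide its blade into the gap under the press's jaw, flat on the sloping bed, until its shoulder comes up against the jaw, and leave it lying there. Then press the pedal right down to its stop, hold it for a moment and let it come up again. Leave everything else on the table where it stands.

Things in the scene. Friction and masses are not known exactly. Their poses are not given: they have to be found in the camera images.
- gauge: the long metal setting gauge, lying flat: blade 155 long, 36 wide, 4 thick; upright grip fin 32 long (x), 12 thick (y), up to 48 above the underside; shoulder: a crossbar 36 wide, 8 long, up to 16. Origin: on the underside, below the fin's middle; x to the blade's tip (x = 105; tail x = -50), z up. The shoulder's front face is at x = 55, so 50 of blade stand out before it. 0.2 kg
- gauge_tip (a point): middle of the long gauge's tip edge, on its underside (axes as gauge)
- short_gauge: the short gauge, a bystander: the same as the long gauge (origin and axes too), but its tip is at x = 77, so only 22 of blade stand out before the shoulder
- bed: fixed steel bed of the grey lid press, falling 25 degrees towards the robot. Origin: on the bed surface, in the middle of the gap's mouth, 75 above the table; x up the slope, y level out of the mouth (left), z square off the bed. Gap: y = -60 to 0, x = -20.5 to 20.5, 7 high. Bare bed: y = 0 to 115, x = -30 to 50; a fence 5 high, 10 wide, runs along its lower edge, inner face x = -20.5
- press: the press's fixed base: footprint x = -60 to 110, y = -100 to 100, origin on the table, z up. A column 45 (x) by 60 (y), 165 high, stands at x = 72, y = -55. In the bed's axes the fixed jaw above the gap spans x = -30 to 45, y = -60 to 0, z = 7 to 43, with a plunger on top (to z = 93) that goes down with the pedal
- pedal_base: fixed base of the pedal, 120 (x) by 90 (y), 46 high at the hinge block at its +x end; side cheeks 38 high at y = 42 and -42. Origin: on the table, middle of the base. The pedal's free end points to -x.
- pedal_pad (a point): point to press: on top of the rubber pad near the pedal's free end, 66 from the hinge, in the middle of the 64 wide plate; about 58 above the table when up and 44 when down. The free end is 19 farther out. The axes turn with the pedal.
- pedal (a joint): angle of the spring pedal: 0 up, 0.22 rad fully down on its stop; about 5 N at the pad to start it and 10 N to hold it down; it springs back
- cup: bystander: small open clear cup, 40 across, 35 high; origin: middle of its underside
- vial: bystander: upright closed glass vial, 24 across, 55 high; origin: middle of its underside
- spawn: bystander: white bottle, 80 across, 190 high; origin: middle of its underside
- tub: bystander: clear tub with black lid, 72 across, 70 high; origin: middle of its underside
- pot: bystander: small grey pot with black lid, 40 across, 35 high, before the press; origin: middle of its underside
- bottle: bystander: white bottle, 68 across, 160 high, behind the press's bed; origin: middle of its underside
- jelly: bystander: small amber pot with white lid, 36 across, 30 high, before the pedal; origin: middle of its underside
Things that resemble listed ones, but are neither listed nor needed, are in the scene too. What is shaped like the gauge but blue or turquoise is not meant.

How it is judged:
By the outcome, as a careful person would: the job done as asked, in the order asked, and still so for the second after the job is handed in, with the robot touching nothing.
It also fails if it takes over 58 s, if anything falls off the work surface, if the arm or the gripper's body presses on something with over 40 N, if the wrist force passes 120 N, or if a joint passes its speed limit or range.

## Working session

There is one attempt and no reset: what is moved stays moved. The work goes in short steps, Python scripts to look and compute and a tool call to move; the robot and the scene stay as the last step left them, time stands still between calls to the robot, and variables do not carry over. Pictures are saved under pics/ and viewed, at most 10 in all, crops included, and the job is handed in when it is done.

Besides the shell and the picture viewer there is one more tool, called as name([rows], argument=value, ...), one row to a line, values as JSON. move_arm: Moves the arm, as the interface text tells. Its arguments: {"type":"object","properties":{"motion":{"type":"array"}},"required":["motion"]}

```bash
ls; mkdir -p pics
python3 - <<'E'
from plant import ctrl
import cv2,numpy as np
o=ctrl.get_obs();print(o)
for n in("scene","side"):
    s=ctrl.snapshot(n);cv2.imwrite(f"pics/{n}0.png",s["color"]);np.savez(f"{n}0.npz",**s);print(n,s["camera_matrix"].round(1).tolist(),s["cam_to_world"].round(3).tolist(),[k for k in s])
E
```

```text
pics
{'clock': 0.0, 'joint_pos': array([-4.99003627e+01,  2.05902745e+01,  6.33375358e-01, -1.94303863e-02,
       -7.01371189e+01, -1.65076023e+01]), 'qvel': array([-0.00815523,  0.03483642,  0.02826876,  0.05923784, -0.03676635,
        0.03446107]), 'tau': array([-1.62929398e-03, -5.82717812e+01,  2.93046552e+01,  6.99687481e+00,
        6.84214581e-03, -1.89465595e-04]), 'tool_pos': array([ 0.26994046, -0.61816208,  0.24463492]), 'orientation': array([ 1.79904667e+02, -9.20401700e-03, -1.56414574e+02]), 'force': array([ 0.81868124,  0.09635231, -0.24112658]), 'moment': array([ 0.00788131, -0.03116028, -0.04810083]), 'gripper_force': 0.0, 'opening': 0.08731844618435743}
scene [[421.9, 0.0, 316.0], [0.0, 421.9, 200.8], [0.0, 0.0, 1.0]] [[-0.325, -0.696, 0.641, 1.187], [0.946, -0.235, 0.224, 0.291], [-0.005, 0.679, 0.734, 0.911], [0.0, 0.0, 0.0, 1.0]] ['color', 'camera_matrix', 'cam_to_world']
side [[457.2, 0.0, 316.8], [0.0, 457.2, 202.1], [0.0, 0.0, 1.0]] [[-0.986, 0.119, -0.121, 0.315], [-0.169, -0.622, 0.765, 0.885], [0.016, 0.774, 0.633, 0.816], [0.0, 0.0, 0.0, 1.0]] ['color', 'camera_matrix', 'cam_to_world']
```

View pics/scene0.png

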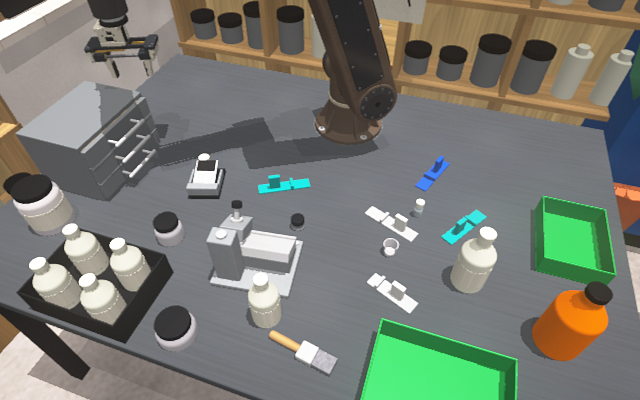

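View pics/side0.png

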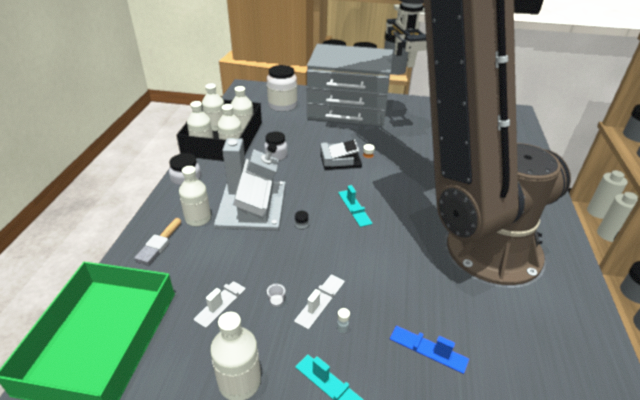

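The scene picture shows two metal gauges at (391,224) and (392,293); the side picture shows them at (320,300) and (219,303). The press is at (258,255) and the pedal at (206,178) in the scene picture. Next I'll enlarge the gauges to compare blade lengths, and the press and pedal to get measuring pixels.

Run:
```python
import cv2,numpy as np
a=cv2.imread("pics/scene0.png");b=cv2.imread("pics/side0.png")
def g(im,x,y,w,h,k,st=10):
    c=cv2.resize(im[y:y+h,x:x+w],None,fx=k,fy=k,interpolation=cv2.INTER_CUBIC)
    for i in range(-x%st,w,st):
        cv2.line(c,(i*k,0),(i*k,6),(0,0,255),1);cv2.putText(c,str(x+i),(i*k,16),0,.35,(0,255,255),1)
    for j in range(-y%st,h,st):
        cv2.line(c,(0,j*k),(6,j*k),(0,0,255),1);cv2.putText(c,str(y+j),(8,j*k+4),0,.35,(0,255,255),1)
    return c
A=g(a,360,200,66,120,5);B=g(b,190,270,94,60,5);C=g(b,270,270,94,60,5)
cv2.imwrite("pics/g.png",np.hstack([A,np.vstack([B,C])]))
cv2.imwrite("pics/p.png",np.hstack([g(a,180,145,130,150,3),g(b,210,130,130,150,3)]))
```

```text
(no output)
```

View pics/g.png

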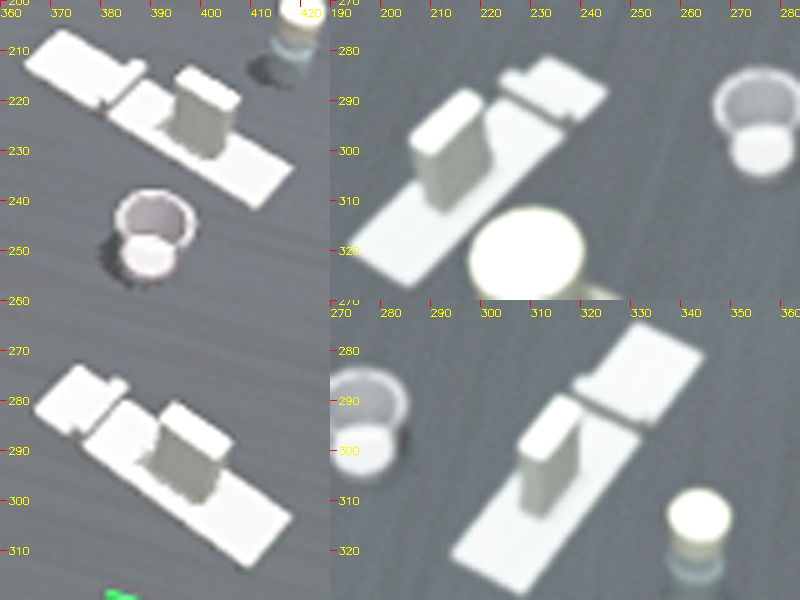

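View pics/p.png

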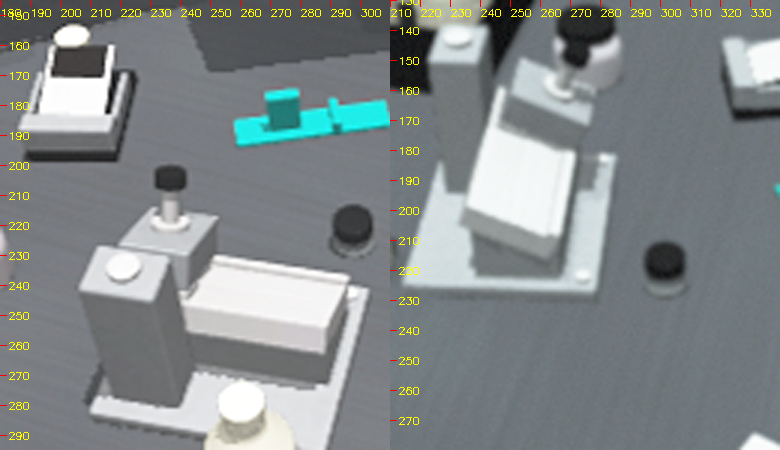

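Long gauge: the candidates are scene (391,224) and scene (392,293). The first has about 50 mm of blade before the shoulder and the second only about 22 mm, so the first, side (320,300), is the long one. The crop confirms it. Next I'll fit the poses.

```bash
cat > h.py <<'E'
import numpy as np,cv2
from scipy.optimize import least_squares
from scipy.spatial.transform import Rotation as R
def load(n): return dict(np.load(n+".npz"))
def proj(s,P):
    T=np.linalg.inv(s["cam_to_world"]);p=np.atleast_2d(P)@T[:3,:3].T+T[:3,3]
    q=np.c_[p[:,0]/-p[:,2],-p[:,1]/-p[:,2]];K=s["camera_matrix"]
    return q*[K[0,0],K[1,1]]+K[:2,2]
def ray_z(s,uv,z):
    K=s["camera_matrix"];T=s["cam_to_world"];d=T[:3,:3]@[(uv[0]-K[0,2])/K[0,0],-(uv[1]-K[1,2])/K[1,1],-1]
    return T[:3,3]+d*(z-T[2,3])/d[2]
def frame(p,z,tilt=0): # p=x,y,yaw(deg)
    return R.from_euler("ZY",[p[2],tilt],degrees=True).as_matrix(),np.array([p[0],p[1],z])
def fit(obs,z,tilt,p0):
    # obs: list (cam, local mm, pixel)
    def f(p):
        M,t=frame(p,z,tilt);return np.concatenate([(proj(s,M@(np.array(l)/1e3)+t)[0]-u) for s,l,u in obs])
    r=least_squares(f,p0,loss="soft_l1",x_scale=[.01,.01,1]);return r.x,r.fun.reshape(-1,2)
E
cat > fit.py <<'E'
from h import *
a=load("scene0");b=load("side0")
g=[(a,(105,18,4),(365,213.6)),(a,(105,-18,4),(372.4,205.6)),(a,(-50,-18,4),(418.6,233.6)),(a,(-50,18,4),(411.2,241.8)),
(b,(105,18,4),(331.6,274.2)),(b,(105,-18,4),(344.8,281)),(b,(-50,18,4),(294,320.6)),(b,(-50,-18,4),(308.4,329)),
(a,(16,-6,48),(398,213)),(a,(16,6,48),(395,215.6)),(a,(-16,-6,48),(408.2,219.4)),(a,(-16,6,48),(405.6,222))]
x0=ray_z(a,(391,224),0)
p,r=fit(g,0,0,[x0[0],x0[1],-90]);print("gauge",p.round(4),r.round(1).tolist())
q=[(a,(-30,0,43),(252.3,217)),(a,(-30,-60,43),(230.7,214)),(a,(50,115,0),(287.7,261.7)),(a,(-30,115,5),(296.2,237.3)),
(b,(-30,115,5),(264.3,209.3)),(b,(50,115,0),(234.3,199)),(b,(-30,0,43),(276.7,171.7)),(b,(-30,-60,43),(278,160))]
x0=ray_z(a,(240,240),.075)
p,r=fit(q,.075,-25,[x0[0],x0[1],0]);print("bed",p.round(4),r.round(1).tolist())
for n,u in dict(cup=(388,252),vial=(419,213),pot=(298,228),bottle=(266,322),jelly=(203,165),spawn=(470,287)).items(): print(n,ray_z(a,u,0)[:2].round(3))
E
python3 fit.py
```

```text
gauge [   0.4162    0.2662 -112.6487] [[0.2, -1.6], [0.4, -0.6], [0.1, -0.8], [0.2, -1.1], [-1.1, 0.1], [-1.0, -0.3], [-1.0, -0.3], [-1.2, -0.9], [0.2, -0.3], [0.7, -0.4], [0.0, -0.8], [0.1, -0.8]]
bed [ 0.6284 -0.0821  6.8945] [[1.0, -0.4], [0.1, -1.0], [0.8, -7.4], [0.3, 0.1], [-0.4, -1.2], [-0.7, -1.2], [-1.6, -0.6], [-0.3, -1.4]]
cup [0.506 0.254]
vial [0.343 0.308]
pot [ 0.506 -0.   ]
bottle [0.793 0.028]
jelly [ 0.361 -0.379]
spawn [0.545 0.468]
```

```bash
cat >> fit.py <<'E'
print("--refit")
g=[(s,l,np.array(u)-.4) for s,l,u in g];q=[(s,l,np.array(u)-.33) for i,(s,l,u) in enumerate(q) if i!=2]
pg,r=fit(g,0,0,[.416,.266,-112]);print("gauge",pg.round(4),abs(r).mean())
pb,r=fit(q,.075,-25,[.628,-.082,6]);print("bed",pb.round(4),r.round(1).tolist())
def box(x0,x1,y0,y1,z0,z1):
    c=np.array([(x,y,z) for x in(x0,x1) for y in(y0,y1) for z in(z0,z1)],float)
    return [(c[i],c[j]) for i in range(8) for j in range(i) if (c[i]!=c[j]).sum()==1]
k=6
def draw(s,im,x,y,w,h,items):
    c=cv2.resize(im[y:y+h,x:x+w],None,fx=k,fy=k,interpolation=cv2.INTER_CUBIC)
    for (M,t),segs,col in items:
        for A,B in segs:
            e=(proj(s,np.array([M@A/1e3+t,M@B/1e3+t]))-[x,y]+.5)*k-.5
            cv2.line(c,*[tuple(int(v) for v in q) for q in e.round()],col,1,cv2.LINE_AA)
    return c
F=frame(pb,.075,-25);items=[(F,box(-30,45,-60,0,7,43),(0,0,255)),(F,box(-30,50,0,115,0,0),(0,200,0)),(F,box(-30,-20.5,0,115,0,5),(255,0,0))]
A=cv2.imread("pics/scene0.png");B=cv2.imread("pics/side0.png")
L=np.vstack([draw(a,A,215,200,66+20,75-25,items+[])])
I1=draw(a,A,218,205,84,65,items);I2=draw(b,B,228,138,60,80,items)
P1=draw(a,A,184,152,44,48,[]);P2=draw(b,B,316,134,64,40,[])
top=np.zeros((600,800,3),np.uint8);
for im,(X,Y) in((I1[:390,:430],(0,0)),(I2[:480,:360],(440,0))): top[Y:Y+im.shape[0],X:X+im.shape[1]]=im
P1=cv2.resize(P1,None,fx=.72,fy=.72);top[392:392+P1.shape[0],0:P1.shape[1]]=P1[:208]
P2=cv2.resize(P2,None,fx=.83,fy=.83);top[400:400+P2.shape[0],200:200+min(238,P2.shape[1])]=P2[:200,:238]
cv2.imwrite("pics/ov.png",top)
E
python3 fit.py|sed -n '/refit/,$p'
```

```text
--refit
gauge [   0.4162    0.265  -112.5446] 0.41390556990498456
bed [ 0.6285 -0.0821  7.4583] [[1.2, -0.0], [0.2, -0.5], [0.6, 0.1], [0.4, -1.0], [0.0, -0.8], [-1.3, -0.4], [-0.3, -1.2]]
```

View pics/ov.png

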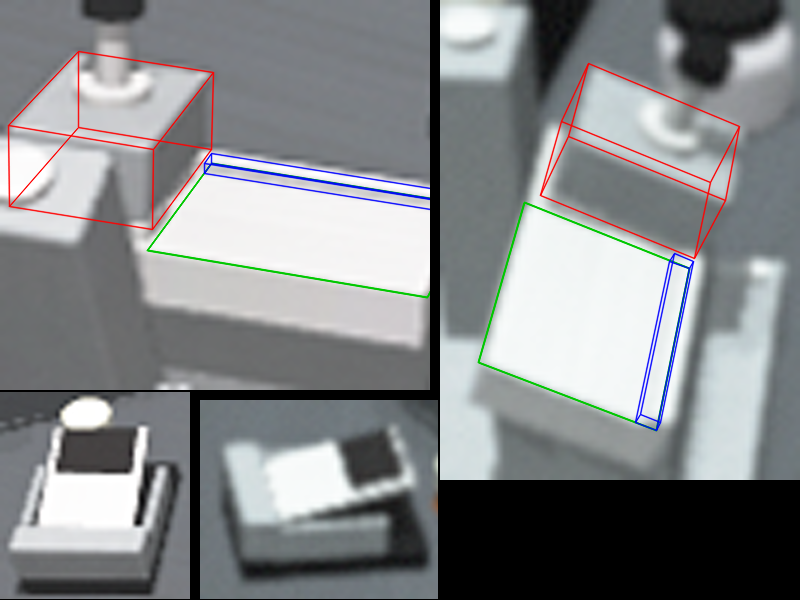

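```bash
cat >> h.py <<'E'
def Rt(xaxis,z): # tool rotation from x axis and z axis
    z=np.array(z,float);z/=np.linalg.norm(z);x=np.array(xaxis,float);x-=z*(x@z);x/=np.linalg.norm(x);return np.c_[x,np.cross(z,x),z]
def down(yaw): return Rt([np.cos(np.radians(yaw)),np.sin(np.radians(yaw)),0],[0,0,-1])
def plan(cur,targets):
    p,M=cur
    for t,N in targets: print("shift",(M.T@(np.array(t)-p)*1e3).round(1).tolist(),"turn",np.degrees(R.from_matrix(M.T@N).as_rotvec()).round(2).tolist())
def cur():
    from plant import ctrl
    o=ctrl.get_obs();M=R.from_euler("xyz",o["orientation"],degrees=True).as_matrix()
    print("t",round(o["clock"],2),"p",o["tool_pos"].round(4),o["orientation"].round(2),"F",o["force"].round(1),"op",round(o["opening"],4),"g",round(o["gripper_force"],1),"j",o["joint_pos"].round(0));return o["tool_pos"],M
E
python3 - <<'E'
from h import *
a=load("scene0");b=load("side0")
print("pad",ray_z(a,(205.7,165.2),.058),ray_z(b,(350.1,145.7),.058))
print("hinge corner scene", [ray_z(a,(184+(x)/4.32-.4,152+(y-392)/4.32-.4),.046)[:2].round(3) for x,y in((15,525),(147,525),(10,547),(140,550))])
c=cur();plan(c,[((.45,-.1,.28),down(-112.5)),((.416,.265,.15),down(-112.5))])
E
```

```text
pad [ 0.41199944 -0.32795553  0.058     ] [ 0.4045329  -0.32214366  0.058     ]
hinge corner scene [array([ 0.484, -0.352]), array([ 0.456, -0.267]), array([ 0.504, -0.344]), array([ 0.478, -0.26 ])]
t 0.1 p [ 0.27   -0.6182  0.2447] [ 1.7992e+02 -1.0000e-02 -1.5641e+02] F [-0.1 -0.1 -0.7] op 0.0877 g 0.0 j [-50.  21.   1.  -0. -70. -17.]
shift [-372.3, 402.9, -34.7] turn [0.08, 0.02, -43.91]
shift [-487.2, 750.9, 95.8] turn [0.08, 0.02, -43.91]
```

move_arm([
  [[-372,403,-35],[0,0,-43.9],0.55],
  [[-372,403,-35],[0,0,-43.9],0.55],
  [[-372,403,-35],[0,0,-43.9],0.55],
  [[-372,403,-35],[0,0,-43.9],0.55],
  [[-372,403,-35],[0,0,-43.9],0.55],
  [[-372,403,-35],[0,0,-43.9],0.55],
  [[-372,403,-35],[0,0,-43.9],0.55],
  [[-372,403,-35],[0,0,-43.9],0.55],
  [[-372,403,-35],[0,0,-43.9],0.55],
  [[-372,403,-35],[0,0,-43.9],0.55],
])

```text
clock: 0.93
tool_pos: [0.4062, -0.2237, 0.2722]
orientation: [-180.0, 0.0, -112.5]
force: [1.4, -0.0, 0.0]
opening: 0.0397
gripper_force: 0.0
```

Run:
```python
from h import *
c=cur();plan(c,[((.45,-.05,.28),down(-112.5)),((.416,.265,.15),down(-112.5))])
```

```text
t 0.93 p [ 0.4062 -0.2237  0.2722] [-1.8000e+02  1.0000e-02 -1.1252e+02] F [ 1.4 -0.   0. ] op 0.0397 g 0.0 j [ -4.  -1. -22.  -0. -69. -18.]
shift [-177.3, 26.0, -7.8] turn [-0.0, 0.01, -0.02]
shift [-455.2, 178.1, 122.2] turn [-0.0, 0.01, -0.02]
```

move_arm([
  [[-177,26,-8],[0,0,0],0.55],
  [[-177,26,-8],[0,0,0],0.55],
  [[-177,26,-8],[0,0,0],0.55],
  [[-177,26,-8],[0,0,0],0.55],
  [[-455,178,122],[0,0,0],0.55],
  [[-455,178,122],[0,0,0],0.55],
  [[-455,178,122],[0,0,0],0.55],
  [[-455,178,122],[0,0,0],0.55],
  [[-455,178,122],[0,0,0],0.55],
  [[-455,178,122],[0,0,0],0.55],
])

```text
clock: 1.77
tool_pos: [0.4242, 0.1691, 0.1873]
orientation: [-180.0, 0.0, -112.5]
force: [0.8, -0.8, 0.5]
opening: 0.0398
gripper_force: 0.0
```

Run:
```python
from h import *
c=cur();plan(c,[((.416,.265,.15),down(-112.5))])
```

```text
t 1.77 p [0.4242 0.1691 0.1873] [-1.7999e+02  3.0000e-02 -1.1248e+02] F [ 0.8 -0.8  0.5] op 0.0398 g 0.0 j [ 47.   2. -31.  -0. -57. -69.]
shift [-85.4, 44.2, 37.4] turn [-0.01, 0.03, 0.02]
```

move_arm([
  [[-85,44,37],[0,0,0],0.55],
  [[-85,44,37],[0,0,0],0.55],
  [[-85,44,37],[0,0,0],0.55],
  [[-85,44,37],[0,0,0],0.55],
])

```text
clock: 2.1
tool_pos: [0.4161, 0.2655, 0.1488]
orientation: [180.0, -0.1, -112.3]
force: [0.2, 0.7, 1.2]
opening: 0.0395
gripper_force: 0.0
```

Run:
```python
from h import *
from plant import ctrl
c=cur()
s=ctrl.snapshot("wrist");np.savez("w1.npz",**s);cv2.imwrite("pics/w1.png",s["color"])
print(s["camera_matrix"].round(1).tolist(),s["cam_to_world"].round(3).tolist())
```

```text
t 2.1 p [0.4161 0.2655 0.1488] [ 1.7996e+02 -1.5000e-01 -1.1233e+02] F [0.2 0.7 1.2] op 0.0395 g 0.0 j [ 55.   9. -29.  -0. -52. -78.]
[[309.7, 0.0, 319.9], [0.0, 309.7, 197.4], [0.0, 0.0, 1.0]] [[-0.925, -0.369, -0.096, 0.39], [0.381, -0.895, -0.233, 0.204], [0.0, -0.252, 0.968, 0.289], [0.0, 0.0, 0.0, 1.0]]
```

View pics/w1.png

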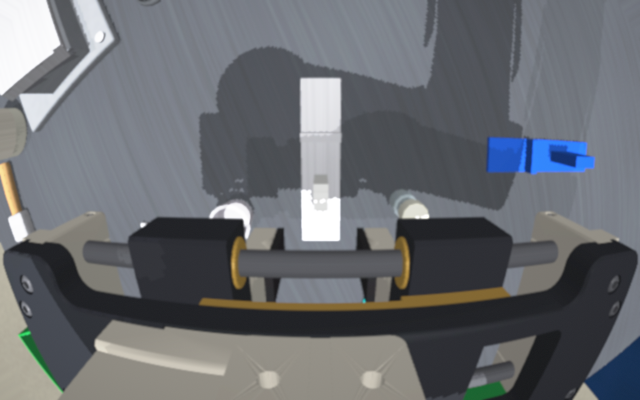

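The wrist view shows the gauge centred and straight between the fingers (tip edge (301–341,78), tail edge (302–340,240)), with the cup at (237,212) and the vial at (410,207) beside the fingers. I'll check the position with the fisheye model.

```bash
cat >> h.py <<'E'
def wray(s,uv,z):
    K=s["camera_matrix"];T=s["cam_to_world"];d=(np.array(uv)-K[:2,2])/K[0,0];th=np.linalg.norm(d);n=d/th
    v=T[:3,:3]@[np.sin(th)*n[0],-np.sin(th)*n[1],-np.cos(th)];return T[:3,3]+v*(z-T[2,3])/v[2]
E
python3 - <<'E'
from h import *
s=load("w1")
P=[wray(s,u,.004) for u in((301,78),(341,78),(302,240),(340,240))]
t=(P[0]+P[1])/2;q=(P[2]+P[3])/2;d=t-q;L=np.linalg.norm(d);print("len",L,np.linalg.norm(P[0]-P[1]),"yaw",np.degrees(np.arctan2(d[1],d[0])),"org",q+d/L*.05)
print("fin",wray(s,(320,180),.048),"cup rim",wray(s,(237,205),.035),"vial",wray(s,(408,205),.055))
c=cur();plan(c,[((.4165,.2645,.034),down(-112.4))])
E
```

```text
len 0.15555655861026982 0.03624977643670133 yaw -112.34924468229863 org [0.41445882 0.26756998 0.004     ]
fin [0.4079607  0.24919787 0.048     ] cup rim [0.48434977 0.24423928 0.035     ] vial [0.34939412 0.29363098 0.055     ]
t 2.15 p [0.4161 0.2639 0.1495] [ 1.7996e+02 -1.6000e-01 -1.1235e+02] F [-0.1 -0.   0.1] op 0.0393 g 0.0 j [ 55.   9. -29.  -0. -52. -78.]
shift [-1.0, -0.2, 115.5] turn [0.04, -0.16, 0.05]
```

move_arm([
  [[-2,1.5,30],[0,0,0],0.55],
  [[-2,1.5,65],[0,0,0],0.55],
  [[-2,1.5,95],[0,0,0],0.55],
  [[-2,1.5,110],[0,0,0],0.55],
  [[-2,1.5,115],[0,0,0],0.55],
  [[-2,1.5,115],[0,0,0],0.55],
  [[-2,1.5,115],[0,0,0],1],
  [[-2,1.5,115],[0,0,0],1],
  [[-2,1.5,115],[0,0,0],1],
  [[-2,1.5,115],[0,0,0],1],
])

```text
clock: 2.98
tool_pos: [0.4168, 0.2657, 0.037]
orientation: [-180.0, 0.1, -112.5]
force: [-0.5, 0.1, -0.4]
opening: 0.0183
gripper_force: 0.0
```

move_arm([
  [[0,0,-10],[0,0,0],1],
  [[0,0,-40],[0,0,0],1],
  [[0,0,-80],[0,0,0],1],
  [[0,0,-120],[0,0,0],1],
  [[0,0,-160],[0,0,0],1],
  [[0,0,-186],[0,0,0],1],
])

```text
clock: 3.48
tool_pos: [0.4169, 0.2655, 0.2265]
orientation: [-179.9, 0.3, -112.5]
force: [0.3, -0.0, -2.1]
opening: 0.0117
gripper_force: 30.0
```

Run:
```python
from h import *
c=cur()
```

```text
t 3.48 p [0.4169 0.2655 0.2265] [-179.91    0.26 -112.48] F [ 0.3 -0.  -2.1] op 0.0117 g 30.0 j [ 55.   4. -23.   0. -62. -78.]
```

```bash
cat >> h.py <<'E'
def bedF(pb): 
    return frame(pb,.075,-25)
def tgt(pb,gb,off): # gauge origin in bed (m), off = TCP in gauge frame (m)
    B,t=bedF(pb);G=B@np.array([[0,1,0],[-1,0,0],[0,0,1]]).astype(float) # cols: gx=-by, gy=bx, gz=bz
    N=np.c_[G[:,0],-G[:,1],-G[:,2]];return t+B@np.array(gb)+G@np.array(off),N
E
python3 - <<'E'
from h import *
pb=[.6285,-.0821,7.3]
c=cur();off=[0,0,.037]
plan(c,[tgt(pb,[0,.120,.06],off),])
print(tgt(pb,[0,.120,.06],off)[0],tgt(pb,[0,.055,0],off)[0])
E
```

```text
t 3.48 p [0.4169 0.2655 0.2265] [-179.91    0.26 -112.48] F [ 0.3 -0.  -2.1] op 0.0117 g 30.0 j [ 55.   4. -23.   0. -62. -78.]
shift [156.7, -233.2, 63.2] turn [24.27, -6.27, -29.35]
[0.57259055 0.03171845 0.16291186] [ 0.60600132 -0.0295327   0.10853339]
```

move_arm([
  [[30,-45,5],[4,-1,-5],1],
  [[63,-93,20],[8,-2,-10],1],
  [[94,-140,32],[12,-3,-15],1],
  [[120,-180,45],[16,-4,-20],1],
  [[140,-210,55],[20,-5,-25],1],
  [[157,-233,63],[24.3,-6.3,-29.3],1],
  [[157,-233,63],[24.3,-6.3,-29.3],1],
  [[157,-233,63],[24.3,-6.3,-29.3],1],
  [[157,-233,63],[24.3,-6.3,-29.3],1],
])

```text
clock: 4.23
tool_pos: [0.5707, 0.0275, 0.1576]
orientation: [-155.3, -0.2, -83.1]
force: [0.2, 0.1, -2.1]
opening: 0.0117
gripper_force: 30.0
```

Run:
```python
from h import *
from plant import ctrl
c=cur()
I={}
for n in("wrist","scene","side"):
    s=ctrl.snapshot(n);np.savez(n+"2.npz",**s);I[n]=s["color"]
def cr(im,x,y,w,h,k): return cv2.resize(im[y:y+h,x:x+w],None,fx=k,fy=k,interpolation=cv2.INTER_CUBIC)
def lab(c,x,y,k,st=10):
    for i in range(-x%st,c.shape[1]//k,st): cv2.line(c,(i*k,0),(i*k,5),(0,0,255));cv2.putText(c,str(x+i),(i*k,14),0,.32,(0,0,255))
    for j in range(-y%st,c.shape[0]//k,st): cv2.line(c,(0,j*k),(5,j*k),(0,0,255));cv2.putText(c,str(y+j),(6,j*k+4),0,.32,(0,0,255))
    return c
W=lab(cr(I["wrist"],220,0,200,250,2),220,0,2,20)
S=lab(cr(I["scene"],215,185,100,70,4),215,185,4);D=lab(cr(I["side"],225,130,100,80,4),225,130,4)
out=np.zeros((600,800,3),np.uint8);out[:500,:400]=W;out[:280,400:]=S;out[280:600,400:]=D
cv2.imwrite("pics/m2.png",out)
```

```text
t 4.23 p [0.5707 0.0275 0.1576] [-155.33   -0.19  -83.08] F [ 0.2  0.1 -2.1] op 0.0117 g 30.0 j [ 25.   3. -50.  30. -15. -46.]
```

View pics/m2.png

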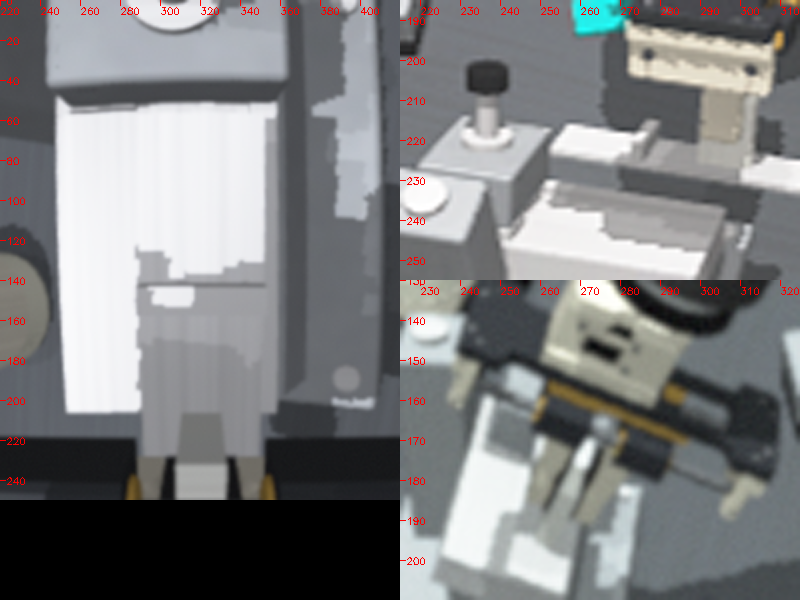

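Run:
```python
from h import *
s=load("wrist2");g=s["color"].astype(int).mean(2).round().astype(int)
print("cols 240..364");
for r in(56,60,70,90,110,150,165): print(r,g[r,240:366:2].tolist())
print("rows 36..66")
for c in(260,270,280,286,290,300,320,340,350,354,357): print(c,g[36:66,c].tolist())
print("rows 120..150")
for c in(292,300,320,345): print(c,g[120:150,c].tolist())
print("row190-235", [g[190:235,c].tolist() for c in (270,295)])
```

```text
cols 240..364
56 [76, 76, 76, 82, 187, 231, 235, 218, 175, 171, 170, 168, 172, 181, 190, 200, 206, 212, 221, 221, 225, 229, 226, 225, 230, 236, 235, 238, 240, 239, 241, 242, 242, 241, 238, 237, 240, 240, 242, 241, 242, 243, 241, 240, 238, 236, 235, 237, 237, 238, 240, 239, 231, 236, 237, 238, 236, 236, 233, 177, 106, 91, 79]
60 [74, 75, 74, 80, 189, 239, 243, 245, 243, 241, 242, 241, 241, 240, 238, 240, 240, 240, 241, 239, 239, 241, 240, 239, 241, 245, 243, 244, 243, 241, 245, 246, 245, 243, 242, 242, 244, 244, 244, 244, 244, 245, 243, 243, 242, 240, 240, 242, 244, 244, 242, 242, 242, 240, 240, 241, 208, 173, 170, 142, 107, 90, 80]
70 [78, 77, 75, 81, 203, 241, 245, 247, 244, 242, 243, 242, 242, 241, 240, 242, 242, 241, 242, 240, 240, 242, 241, 240, 242, 245, 244, 244, 243, 242, 244, 246, 245, 243, 242, 242, 244, 244, 244, 244, 244, 244, 243, 242, 242, 240, 240, 243, 244, 243, 243, 242, 242, 240, 240, 239, 208, 169, 167, 141, 108, 92, 79]
90 [99, 101, 100, 100, 187, 243, 246, 248, 246, 244, 244, 244, 243, 243, 243, 243, 244, 243, 244, 242, 242, 243, 243, 242, 243, 246, 245, 245, 244,
[... 3102 characters left out ...]
3, 242, 242, 242, 243, 240, 225, 192, 175, 173, 164, 141, 126, 138, 157, 163, 163, 163, 163, 163]
345 [238, 238, 238, 238, 238, 238, 238, 238, 237, 236, 226, 192, 169, 168, 168, 167, 167, 167, 167, 167, 159, 138, 123, 133, 153, 160, 160, 161, 160, 160]
row190-235 [[246, 246, 245, 245, 245, 245, 245, 245, 245, 244, 244, 244, 244, 244, 242, 225, 174, 123, 103, 102, 102, 103, 102, 102, 102, 102, 102, 95, 75, 49, 29, 24, 24, 26, 24, 24, 24, 24, 23, 24, 25, 24, 26, 25, 24], [148, 147, 147, 148, 147, 147, 147, 147, 148, 147, 147, 146, 147, 146, 147, 146, 147, 146, 146, 146, 146, 146, 146, 146, 145, 145, 145, 145, 145, 145, 145, 145, 145, 144, 144, 144, 143, 137, 120, 108, 107, 107, 107, 107, 107]]
```

```bash
cat >> h.py <<'E'
def wproj(s,P):
    T=np.linalg.inv(s["cam_to_world"]);p=np.atleast_2d(P)@T[:3,:3].T+T[:3,3];p=p*[1,-1,-1]
    th=np.arctan2(np.hypot(p[:,0],p[:,1]),p[:,2]);n=p[:,:2]/np.hypot(p[:,0],p[:,1])[:,None];K=s["camera_matrix"];return n*th[:,None]*K[0,0]+K[:2,2]
E
python3 - <<'E'
from h import *
w=load("wrist2");a=load("scene2");b=load("side2")
p,M=cur();G=np.c_[M[:,0],-M[:,1],-M[:,2]]
pts={"tip":[(105,18,4),(105,-18,4)],"sh_front_top":[(55,18,16),(55,-18,16)],"sh_back_top":[(47,18,16),(47,-18,16)],"tail":[(-50,18,4),(-50,-18,4)]}
for off in([0,0,37],[0,0,42],[3,0,37]):
    print(off)
    for n,L in pts.items():
        P=[p+G@((np.array(l)-off)/1e3) for l in L];print(n,"w",wproj(w,P).round(1).tolist(),"sc",proj(a,P).round(1).tolist(),"sd",proj(b,P).round(1).tolist())
B,t=bedF([.6285,-.0821,7.3])
for l in((0,0,0),(-20.5,0,0),(-20.5,0,5),(-30,0,5),(50,0,0),(50,115,0),(-20.5,115,5),(-30,115,5),(-30,0,43),(45,0,43),(-30,0,7),(45,0,7)): print(l,wproj(w,B@np.array(l)/1e3+t).round(1).tolist())
print("tcp in bed",(B.T@(p-t)*1e3).round(1))
E
```

```text
t 4.38 p [0.5718 0.0315 0.1597] [-1.5511e+02 -1.2000e-01 -8.2770e+01] F [ 1. -0. -2.] op 0.0116 g 30.0 j [ 25.   3. -50.  30. -15. -46.]
[0, 0, 37]
tip w [[281.7, 57.4], [347.1, 56.7]] sc [[253.2, 218.2], [257.8, 212.3]] sd [[261.0, 162.5], [273.7, 167.7]]
sh_front_top w [[280.0, 147.9], [349.3, 147.4]] sc [[273.4, 216.9], [277.5, 211.0]] sd [[260.0, 170.2], [273.2, 175.6]]
sh_back_top w [[280.4, 163.1], [349.1, 162.6]] sc [[276.7, 217.4], [280.7, 211.4]] sd [[259.5, 172.1], [272.8, 177.4]]
tail w [[289.5, 307.0], [343.7, 306.8]] sc [[316.3, 228.3], [319.0, 222.0]] sd [[251.9, 199.8], [266.1, 205.3]]
[0, 0, 42]
tip w [[282.7, 59.0], [346.3, 58.4]] sc [[253.1, 220.1], [257.8, 214.1]] sd [[260.3, 163.9], [273.0, 169.1]]
sh_front_top w [[281.2, 147.1], [348.4, 146.6]] sc [[273.4, 218.7], [277.4, 212.8]] sd [[259.3, 171.6], [272.5, 177.0]]
sh_back_top w [[281.5, 161.8], [348.3, 161.3]] sc [[276.6, 219.3], [280.6, 213.3]] sd [[258.8, 173.5], [272.1, 178.9]]
tail w [[290.1, 302.9], [343.2, 302.7]] sc [[316.1, 230.2], [318.8, 223.8]] sd [[251.2, 201.2], [265.3, 206.7]]
[3, 0, 37]
tip w [[281.7, 62.5], [347.1, 61.9]] sc [[254.4, 218.4], [259.0, 212.5]] sd [[260.8, 163.1], [273.6, 168.3]]
sh_front_top w [[280.2, 153.6], [349.2, 153.1]] sc [[274.7, 217.0], [278.7, 211.1]] sd [[259.8, 170.9], [273.1, 176.3]]
sh_back_top w [[280.6, 168.7], [349.1, 168.3]] sc [[277.9, 217.6], [281.8, 211.6]] sd [[259.4, 172.8], [272.7, 178.2]]
tail w [[289.8, 310.6], [343.5, 310.4]] sc [[317.5, 228.5], [320.2, 222.1]] sd [[251.7, 200.6], [265.9, 206.1]]
(0, 0, 0) [[312.4, 54.0]]
(-20.5, 0, 0) [[339.9, 54.0]]
(-20.5, 0, 5) [[340.3, 52.7]]
(-30, 0, 5) [[353.3, 52.9]]
(50, 0, 0) [[246.5, 56.8]]
(50, 115, 0) [[250.9, 203.5]]
(-20.5, 115, 5) [[340.2, 204.8]]
(-30, 115, 5) [[352.5, 204.7]]
(-30, 0, 43) [[360.0, 40.4]]
(45, 0, 43) [[239.0, 43.5]]
(-30, 0, 7) [[353.6, 52.4]]
(45, 0, 7) [[251.0, 54.6]]
tcp in bed [ -2.1 119.9  94.4]
```

```bash
cat > meas.py <<'E'
import sys
from h import *
from plant import ctrl
n=sys.argv[1]
cur()
s=ctrl.snapshot("wrist");np.savez(n+".npz",**s)
p,M=cur();cur();G=np.c_[M[:,0],-M[:,1],-M[:,2]]
g=s["color"].astype(float).mean(2)
def edges(v,o,th=12):
    d=np.diff(v);return [(round(o+i+.5,1),int(d[i])) for i in range(1,len(d)-1) if abs(d[i])>=th and abs(d[i])>=abs(d[i-1]) and abs(d[i])>=abs(d[i+1])]
for r in(60,80,100,120,160,180): print("row",r,edges(g[r-1:r+2,235:375].mean(0),235))
for c in(262,275,300,320,340): print("col",c,edges(g[30:235,c-1:c+2].mean(1),30))
w=s
off=[0,0,37]
for nm,L in {"tip":[(105,18,4),(105,-18,4)],"shf":[(55,18,16),(55,-18,16)],"shb":[(47,18,16),(47,-18,16)],"shb0":[(47,18,4)],"tail":[(-50,18,4)]}.items():
    print(nm,wproj(w,[p+G@((np.array(l)-off)/1e3) for l in L]).round(1).tolist())
B,t=bedF([.6285,-.0821,7.3])
for l in((50,0,0),(50,115,0),(-20.5,115,5),(-30,115,5),(-30,0,5),(-30,0,7),(45,0,7)): print(l,wproj(w,B@np.array(l)/1e3+t).round(1).tolist())
print("tcp in bed",(B.T@(p-t)*1e3).round(1))
E
python3 meas.py w3
```

```text
t 4.38 p [0.5718 0.0315 0.1597] [-1.5511e+02 -1.2000e-01 -8.2770e+01] F [ 1. -0. -2.] op 0.0116 g 30.0 j [ 25.   3. -50.  30. -15. -46.]
t 4.43 p [0.5718 0.032  0.1597] [-1.551e+02 -1.200e-01 -8.272e+01] F [-0.4  0.2 -2.3] op 0.0115 g 30.0 j [ 25.   3. -50.  30. -15. -46.]
t 4.43 p [0.5718 0.032  0.1597] [-1.551e+02 -1.200e-01 -8.272e+01] F [-0.4  0.2 -2.3] op 0.0115 g 30.0 j [ 25.   3. -50.  30. -15. -46.]
row 60 [(251.5, 60), (352.5, -28), (362.5, -22)]
row 80 [(251.5, 57), (352.5, -30), (362.5, -21)]
row 100 [(252.5, 60), (352.5, -32), (362.5, -17)]
row 120 [(252.5, 69), (351.5, -32), (362.5, -20)]
row 160 [(245.5, -18), (253.5, 70), (289.5, -30), (362.5, -15), (365.5, -12)]
row 180 [(254.5, 64), (289.5, -36), (362.5, -14)]
col 262 [(36.5, -24), (47.5, 43), (51.5, 46), (200.5, -68), (218.5, -27)]
col 275 [(35.5, -24), (46.5, 53), (50.5, 48), (200.5, -65), (218.5, -27)]
col 300 [(34.5, -25), (46.5, 67), (125.5, -31), (140.5, -17), (142.5, 48), (153.5, -23), (227.5, -15)]
col 320 [(33.5, -23), (45.5, 63), (136.5, -31), (140.5, -23), (143.5, 19), (231.5, 20)]
col 340 [(34.5, -25), (46.5, 51), (130.5, -30), (140.5, -20), (143.5, 18), (227.5, -13)]
tip [[286.8, 51.6], [351.8, 51.4]]
shf [[284.9, 141.2], [354.0, 141.0]]
shb [[285.2, 156.3], [353.8, 156.2]]
shb0 [[287.5, 153.7]]
tail [[292.7, 301.7]]
(50, 0, 0) [[250.9, 51.4]]
(50, 115, 0) [[254.2, 197.8]]
(-20.5, 115, 5) [[343.6, 199.3]]
(-30, 115, 5) [[355.9, 199.3]]
(-30, 0, 5) [[357.4, 48.1]]
(-30, 0, 7) [[357.7, 47.6]]
(45, 0, 7) [[255.5, 49.0]]
tcp in bed [ -2.  120.4  94.4]
```

move_arm([
  [[0,-1,20],[0,0,0],1],
  [[0,-1,35],[0,0,0],1],
  [[0,-1,42],[0,0,0],1],
  [[0,-1,42],[0,0,0],1],
  [[0,-1,42],[0,0,0],1],
  [[0,-1,42],[0,0,0],1],
])

```text
clock: 4.93
tool_pos: [0.5904, 0.0324, 0.1246]
orientation: [-155.5, -0.1, -82.7]
force: [0.0, -1.4, -2.8]
opening: 0.0118
gripper_force: 30.0
```

```bash
python3 meas.py w4
python3 - <<'E'
from h import *
from plant import ctrl
w=load("w4")["color"];w=cv2.resize(w[20:220,225:385],None,fx=2.5,fy=2.5,interpolation=cv2.INTER_CUBIC)
s=ctrl.snapshot("side")["color"][140:220,225:305];s=cv2.resize(s,None,fx=5,fy=5,interpolation=cv2.INTER_CUBIC)
o=np.zeros((500,800,3),np.uint8);o[:w.shape[0],:400]=w;o[:400,400:]=s;cv2.imwrite("pics/m4.png",o)
E
```

```text
t 4.93 p [0.5904 0.0324 0.1246] [-1.5547e+02 -1.1000e-01 -8.2740e+01] F [ 0.  -1.4 -2.8] op 0.0118 g 30.0 j [ 10.   7. -58.  70.  -1. -73.]
t 4.98 p [0.5908 0.0325 0.1251] [-1.5541e+02 -9.0000e-02 -8.2770e+01] F [ 0.5 -0.3 -3.3] op 0.0115 g 30.0 j [ 10.   7. -57.  70.  -1. -73.]
t 4.98 p [0.5908 0.0325 0.1251] [-1.5541e+02 -9.0000e-02 -8.2770e+01] F [ 0.5 -0.3 -3.3] op 0.0115 g 30.0 j [ 10.   7. -57.  70.  -1. -73.]
row 60 [(241.5, 60), (352.5, -30), (357.5, 35)]
row 80 [(241.5, 64), (352.5, -32), (357.5, 41)]
row 100 [(241.5, 66), (352.5, -34), (358.5, 44)]
row 120 [(241.5, 56), (351.5, -33), (357.5, 40)]
row 160 [(238.5, -21), (243.5, 75), (253.5, -39), (358.5, 13)]
row 180 [(244.5, 70), (254.5, -40), (355.5, -12), (357.5, 14)]
col 262 [(34.5, 45), (37.5, -33), (39.5, 63), (124.5, -30), (218.5, -45)]
col 275 [(33.5, 47), (36.5, -41), (38.5, 63), (120.5, -31), (218.5, -41)]
col 300 [(33.5, 66), (126.5, -17), (142.5, 47), (150.5, -36), (227.5, -16)]
col 320 [(33.5, 60), (137.5, -31), (140.5, -20), (143.5, 14), (231.5, 19)]
col 340 [(33.5, 43), (131.5, -29), (140.5, -19), (143.5, 14), (227.5, -14)]
tip [[286.1, 50.7], [351.2, 50.5]]
shf [[284.0, 140.3], [353.3, 140.3]]
shb [[284.3, 155.5], [353.0, 155.5]]
shb0 [[286.7, 152.9]]
tail [[291.8, 301.4]]
(50, 0, 0) [[240.2, 40.8]]
(50, 115, 0) [[244.9, 214.8]]
(-20.5, 115, 5) [[350.7, 217.2]]
(-30, 115, 5) [[365.2, 217.0]]
(-30, 0, 5) [[367.8, 36.7]]
(-30, 0, 7) [[368.3, 35.9]]
(45, 0, 7) [[245.4, 37.6]]
tcp in bed [  0.5 118.5  55.1]
```

View pics/m4.png

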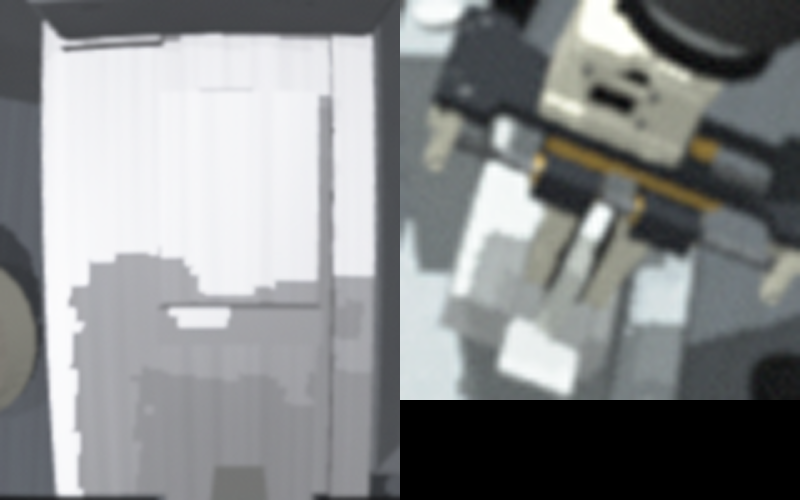

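The close view shows the blade (tip row 56, cols 289–352) lying parallel to the fence (inner edge col 358), just out of the mouth (rows 34–39). I'll shift it 1.5 mm towards the fence and lower it until it touches.

move_arm([
  [[0,1.5,1],[0,0,0],1],
  [[0,1.5,3],[0,0,0],1],
  [[0,1.5,5],[0,0,0],1],
  [[0,1.5,5],[0,0,0],1],
  [[0,1.5,5],[0,0,0],1],
])

```text
clock: 5.45
tool_pos: [0.5917, 0.0329, 0.1216]
orientation: [-155.7, -0.0, -82.7]
force: [-0.2, 0.4, -2.9]
opening: 0.0118
gripper_force: 30.0
```

move_arm([
  [[0,0,1],[0,0,0],1],
  [[0,0,2],[0,0,0],1],
  [[0,0,2],[0,0,0],1],
  [[0,0,2],[0,0,0],1],
])

```text
clock: 5.78
tool_pos: [0.5924, 0.0325, 0.1204]
orientation: [-155.8, 0.0, -82.7]
force: [1.2, -0.3, -2.3]
opening: 0.0116
gripper_force: 30.0
```

```bash
python3 - <<'E'
from h import *
from plant import ctrl
o=ctrl.get_obs();print(o["joint_pos"].round(2));p,M=cur();plan((p,M),[tgt([.6285,-.0821,7.3],[0,.12,0],[.002,0,.042])])
E
python3 meas.py w5|grep -E "row|col|bed"
```

```text
[ 10.78   8.13 -57.15  68.59  -1.52 -71.76]
t 5.78 p [0.5924 0.0325 0.1204] [-1.558e+02  2.000e-02 -8.271e+01] F [ 1.2 -0.3 -2.3] op 0.0116 g 30.0 j [ 11.   8. -57.  69.  -2. -72.]
shift [0.2, -0.1, 8.1] turn [0.8, 0.01, -0.01]
row 60 [(238.5, 59), (352.5, -32), (355.5, 19), (358.5, 25)]
row 80 [(238.5, 55), (352.5, -32), (358.5, 27)]
row 100 [(239.5, 64), (352.5, -35), (358.5, 48)]
row 120 [(239.5, 62), (351.5, -33), (354.5, 17), (358.5, 25)]
row 160 [(236.5, -20), (241.5, 71), (248.5, -35), (358.5, 15)]
row 180 [(242.5, 70), (250.5, -37), (356.5, -12), (358.5, 13)]
col 262 [(32.5, 57), (35.5, -43), (37.5, 63), (124.5, -34), (218.5, -46)]
col 275 [(31.5, 60), (34.5, -47), (36.5, 58), (120.5, -31), (218.5, -42)]
col 300 [(31.5, 64), (125.5, -18), (131.5, -13), (142.5, 46), (151.5, -32), (227.5, -15)]
col 320 [(31.5, 59), (136.5, -30), (140.5, -20), (143.5, 15), (231.5, 20)]
col 340 [(31.5, 50), (129.5, -30), (140.5, -19), (143.5, 15), (227.5, -14)]
tcp in bed [ -0.  118.2  50.2]
```

The descent is stopping short because j3 and j5 are close to their limits. I'll fit a kinematic model to see which postures can reach the target.

```bash
cat > kin.py <<'E'
from h import *
Q=np.array([[-49.899,20.546,.682,0,-70.136,-16.507],[-4,-1,-22,0,-69,-18],[47,2,-31,0,-57,-69],[55,9,-29,0,-52,-78],[55,4,-23,0,-62,-78],[25,3,-50,30,-15,-46],[10,7,-57,70,-1,-73],[10.78,8.13,-57.15,68.59,-1.52,-71.76]])
P=np.array([[.27,-.619,.246],[.4062,-.2237,.2722],[.4242,.1691,.1873],[.4161,.2639,.1495],[.4169,.2655,.2265],[.5718,.0320,.1597],[.5908,.0325,.1251],[.5924,.0325,.1204]])
O=[[180,0,-156.407],[180,0,-112.5],[180,0,-112.5],[180,0,-112.35],[-179.9,.26,-112.5],[-155.1,-.12,-82.72],[-155.41,-.09,-82.77],[-155.8,.02,-82.71]]
W=np.array([5,.3,.3,.3,.3,.3,.3,5]);OM=R.from_euler("xyz",O,degrees=True)
LO=np.array([-176.03,-82.01,-58.28,-173.87,-174.79,-173.66]);HI=np.array([176.03,121.73,71.71,95.51,-.11,173.66])
def fk(q,k):
    h1,a1,L2,a3,L3,d5,d6,s4,s6=k[:9];s4=np.sign(s4);e=lambda ax,v:R.from_euler(ax,v,degrees=True)
    r=e("z",q[0]);p=np.array([0,0,h1])+r.apply([a1,0,0])
    r2=r*e("y",q[1]);p=p+r2.apply([0,0,L2])
    r3=r*e("y",q[1]-q[2]);p=p+r3.apply([0,0,a3])
    r4=r3*e("x",s4*q[3]);p=p+r4.apply([L3,0,0])
    r5=r4*e("y",-q[4]);p=p+r5.apply([0,d5,0])      # forearm along x
    r6=r5*e("x",s6*q[5]);p=p+r6.apply([d6,0,0])
    return p,r6*R.from_matrix(np.array([[0,0,1],[0,-1,0],[1,0,0]],float))
if __name__=="__main__":
    best=None
    for s4 in(1,-1):
     for s6 in(1,-1):
      for rz in(0,90,180,270):
        Z=R.from_euler("z",rz,degrees=True)
        def f(k):
            o=[]
            for q,p,m,w in zip(Q,P,OM,W):
                pp,rr=fk(q,np.r_[k,s4,s6]);o+=list(w*(pp-p)*1e3)+list(w*np.degrees(((rr*Z).inv()*m).as_rotvec())*3)
            return np.array(o)
        s=least_squares(f,[.25,0,.54,0,.54,-.17,.35])
        if best is None or s.cost<best[0]: best=(s.cost,s.x,s4,s6,rz,s.fun.reshape(-1,6))
    print(best[0],best[1].round(4),best[2:5]);print((best[5]/W[:,None]).round(1))
    np.save("k.npy",np.r_[best[1],best[2],best[3],best[4]])
E
python3 kin.py
```

```text
12.846650593936385 [ 0.1912 -0.0011  0.6053  0.0017  0.463  -0.1922  0.3563] (-1, -1, 90)
[[ 0.   0.  -0.  -0.   0.   0. ]
 [ 0.6  2.6  3.6 -0.  -0.   1.5]
 [-4.5 -0.8  1.8 -0.  -0.   1.5]
 [ 4.9  2.3 -0.5 -0.   0.  -1.9]
 [ 4.7  1.6  3.6 -0.3  2.2 -1.5]
 [-1.  -0.4  2.1 -0.3  0.2 -2.3]
 [ 6.3  0.1  9.5 -3.2  1.  -1.6]
 [-0.  -0.1 -0.  -0.  -0.   0. ]]
```

```bash
cat > ik.py <<'E'
from kin import *
k=np.load("k.npy");Z=R.from_euler("z",k[9],degrees=True)
def ik(t,N,n=60,lim=True,seed=0):
    rng=np.random.default_rng(seed);sol=[];N=R.from_matrix(N)
    lo,hi=(LO,HI) if lim else (np.full(6,-180.),np.full(6,180.))
    def f(q):
        p,r=fk(q,k);return np.r_[(p-t)*1e3,np.degrees((N.inv()*(r*Z)).as_rotvec())*5]
    for i in range(n):
        s=least_squares(f,rng.uniform(lo,hi),bounds=(lo,hi),x_scale=50,max_nfev=150)
        if s.cost<.05 and not any(abs(s.x-a).max()<2 for a in sol): sol.append(s.x)
    return sol
if __name__=="__main__":
    pb=[.6285,-.0821,7.3]
    for y in(.12,.055):
      for phi in(-30,-15,0,15,30):
        B,t0=bedF(pb);t,N=tgt(pb,[0,y,0],[.002,0,.042]);N=R.from_rotvec(B[:,0]*np.radians(phi)).as_matrix()@N
        print(y,phi,[s.round(0).astype(int).tolist() for s in ik(t,N)])
E
time python3 ik.py
```

```text
0.12 -30 [[26, 15, -57, 84, -36, -104]]
0.12 -15 []
0.12 0 []
0.12 15 [[12, 13, -26, -28, -29, 21]]
0.12 30 [[-4, 18, -15, -48, -49, 48]]
0.055 -30 []
0.055 -15 []
0.055 0 [[15, 10, -50, 31, -6, -38]]
0.055 15 [[3, 14, -22, -31, -34, 31]]
0.055 30 [[-10, 21, -12, -47, -54, 52]]
real	0m57.897s
user	0m58.200s
sys	0m0.225s
```

```bash
cat > t2.py <<'E'
from ik import *
def lean(N,ph=15): # lean about tool y
    return N@R.from_euler("y",-ph,degrees=True).as_matrix()
pb=[.6285,-.0821,7.3]
E
python3 - <<'E'
from t2 import *
off=[0,0,.034]
t,N=tgt(pb,[0,.12,.06],off);B,_=bedF(pb);print("check lean",(B.T@-lean(N)[:,2]).round(2))
for y,z in((.12,.05),(.12,0),(.055,0)):
    t,N=tgt(pb,[0,y,z],off);print(y,z,[s.round(0).astype(int).tolist() for s in ik(t,lean(N),25)])
for z in(.034,.15): print("tbl",z,[s.round(0).astype(int).tolist() for s in ik(np.array([.4155,.2655,z]),lean(down(-112.4)),25)])
c=cur();plan(c,[((.5715,.032,.165),c[1]),((.4160,.2650,.2265),down(-112.4))])
E
```

```text
check lean [-0.   -0.26  0.97]
0.12 0.05 [[13, 8, -27, -25, -32, 16]]
0.12 0 [[12, 13, -26, -29, -28, 22]]
0.055 0 [[3, 15, -22, -32, -33, 32]]
tbl 0.034 [[52, 14, -42, -11, -21, -64]]
tbl 0.15 [[52, 2, -36, -6, -37, -70]]
t 5.83 p [0.5924 0.0325 0.1205] [-1.5579e+02  1.0000e-02 -8.2700e+01] F [ 0.5  0.1 -3.8] op 0.012 g 30.0 j [ 11.   8. -57.  69.  -2. -72.]
shift [-2.2, 0.7, -49.2] turn [0.0, 0.0, 0.0]
shift [-253.1, 89.2, -156.3] turn [-23.66, 6.29, 29.25]
```

move_arm([
  [[0,0,-20],[0,0,0],1],
  [[-2,1,-50],[0,0,0],1],
  [[-35,12,-70],[-4,1,5],1],
  [[-73,25,-83],[-8,2,10],1],
  [[-113,38,-96],[-12,3,15],1],
  [[-150,52,-110],[-16,4,20],1],
  [[-188,66,-125],[-20,5,25],1],
  [[-225,80,-142],[-23.7,6.3,29.3],1],
  [[-253,89,-156],[-23.7,6.3,29.3],1],
  [[-253,89,-156],[-23.7,6.3,29.3],1],
])

```text
clock: 6.67
tool_pos: [0.444, 0.2283, 0.2165]
orientation: [179.8, -0.0, -112.7]
force: [1.6, 1.0, -1.9]
opening: 0.0117
gripper_force: 30.0
```

move_arm([
  [[0,0,0],[0,0,0],1],
  [[0,0,0],[0,0,0],1],
])

```text
clock: 6.83
tool_pos: [0.4433, 0.228, 0.2165]
orientation: [180.0, 0.1, -112.2]
force: [0.7, -0.2, -2.2]
opening: 0.0121
gripper_force: 30.0
```

Run:
```python
from h import *
c=cur();plan(c,[((.4160,.2655,.06),down(-112.4)),((.4160,.2655,.042),down(-112.4))])
```

```text
t 6.83 p [0.4433 0.228  0.2165] [ 1.7996e+02  9.0000e-02 -1.1223e+02] F [ 0.7 -0.2 -2.2] op 0.0121 g 30.0 j [ 50.   5. -24.  -0. -61. -72.]
shift [-24.1, 39.4, 156.6] turn [0.04, 0.09, 0.17]
shift [-24.1, 39.3, 174.6] turn [0.04, 0.09, 0.17]
```

move_arm([
  [[-14,22,20],[0,0,0],1],
  [[-24,39.5,50],[0,0,0],1],
  [[-24,39.5,90],[0,0,0.2],1],
  [[-24,39.5,130],[0,0,0.2],1],
  [[-24,39.5,157],[0,0,0.2],1],
  [[-24,39.5,164],[0,0,0.2],1],
  [[-24,39.5,168],[0,0,0.2],1],
  [[-24,39.5,170],[0,0,0.2],1],
  [[-24,39.5,170],[0,0,0.2],1],
])

```text
clock: 7.58
tool_pos: [0.4171, 0.2629, 0.0469]
orientation: [180.0, 0.0, -112.7]
force: [-0.1, -1.2, -2.4]
opening: 0.0116
gripper_force: 30.0
```

move_arm([
  [[0,0,1],[0,0,0],1],
  [[0,0,2],[0,0,0],1],
  [[0,0,2],[0,0,0],1],
])

```text
clock: 7.83
tool_pos: [0.4175, 0.2641, 0.0452]
orientation: [-180.0, 0.2, -112.6]
force: [1.2, 1.2, 2.4]
opening: 0.0121
gripper_force: 30.0
```

move_arm([
  [[0,0,1],[0,0,0],1],
  [[0,0,2],[0,0,0],1],
  [[0,0,2],[0,0,0],1],
])

```text
clock: 8.08
tool_pos: [0.4176, 0.2642, 0.0447]
orientation: [-180.0, 0.2, -112.6]
force: [-6.5, -3.4, 26.8]
opening: 0.0115
gripper_force: 30.0
```

move_arm([
  [[0,0,-3],[0,0,0],0.55],
  [[0,0,-3],[0,0,0],0.55],
  [[0,0,-3],[0,0,0],0.55],
  [[0,0,-3],[0,0,0],0.55],
  [[0,0,-3],[0,0,0],0.55],
  [[0,0,-40],[0,0,0],0.55],
  [[0,0,-70],[0,0,0],0.55],
  [[0,0,-70],[0,-7,0],0.55],
  [[0,0,-70],[0,-15,0],0.55],
  [[0,0,-70],[0,-15,0],0.55],
])

```text
clock: 8.92
tool_pos: [0.4148, 0.2607, 0.1117]
orientation: [179.9, 15.3, -112.8]
force: [-1.1, -1.9, -1.6]
opening: 0.0397
gripper_force: 0.0
```

Run:
```python
from t2 import *
from plant import ctrl
s=ctrl.snapshot("wrist");np.savez("w6.npz",**s);cv2.imwrite("pics/w6.png",s["color"][40:260,160:480])
g=s["color"].astype(float).mean(2)
c=cur();N=lean(down(-112.6))
plan(c,[((.4184,.266,.06),N),((.4184,.266,.034),N)])
G=np.array([.4184,.266,0]);M=R.from_euler("z",-112.6,degrees=True).as_matrix()
print(wproj(s,[G+M@np.array(l)/1e3 for l in((105,18,4),(105,-18,4),(-50,18,4),(-50,-18,4),(0,0,48))]).round(1).tolist())
for r in (85,100,115,130): print(r,[(160+i,int(d)) for i,d in enumerate(np.diff(g[r,160:480])) if abs(d)>35 and 110<i<220])
print([(20+i,int(d)) for i,d in enumerate(np.diff(g[20:280,308])) if abs(d)>25])
```

```text
t 8.97 p [0.4153 0.2609 0.1118] [ 179.9    15.13 -112.79] F [-0.6 -0.3  0.4] op 0.0395 g 0.0 j [ 52.   5. -39.  -8. -32. -68.]
shift [7.8, -1.0, 51.5] turn [0.05, 0.13, -0.18]
shift [14.6, -1.0, 76.6] turn [0.05, 0.13, -0.18]
[[289.7, 39.0], [341.5, 38.5], [296.9, 224.3], [337.5, 224.1], [316.1, 201.2]]
85 [(292, 35), (343, -36)]
100 [(292, 36), (342, -37)]
115 []
130 []
[(38, 38), (39, 47), (134, 25), (135, 39), (143, -38), (225, -42), (226, -59)]
```

View pics/w6.png

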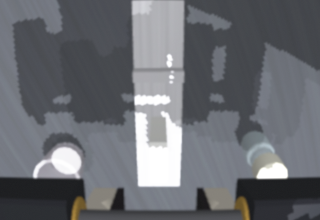

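move_arm([
  [[8,-1.5,30],[0,0,0],0.55],
  [[10,-1.5,52],[0,0,0],0.55],
  [[13,-1.5,70],[0,0,0],0.55],
  [[14.5,-1.5,76],[0,0,0],0.55],
  [[14.5,-1.5,76],[0,0,0],0.55],
  [[14.5,-1.5,76],[0,0,0],1],
  [[14.5,-1.5,76],[0,0,0],1],
  [[14.5,-1.5,76],[0,0,0],1],
  [[14.5,-1.5,76],[0,0,0],1],
  [[14.5,-1.5,76],[0,0,0],1],
])

```text
clock: 9.8
tool_pos: [0.4204, 0.268, 0.0356]
orientation: [180.0, 15.1, -112.6]
force: [-1.2, 1.4, 3.4]
opening: 0.0116
gripper_force: 28.4
```

move_arm([
  [[14.5,-1.5,0],[0,0,0],1],
  [[0,0,0],[0,0,0],1],
  [[0,0,0],[0,0,0],1],
])

```text
clock: 10.05
tool_pos: [0.4216, 0.2697, 0.0364]
orientation: [-180.0, 15.2, -112.6]
force: [0.4, 0.1, -1.9]
opening: 0.0119
gripper_force: 30.0
```

Run:
```python
from t2 import *
c=cur();off=[-.002,0,.036]
t,N=tgt(pb,[0,.12,.035],off);t=t+bedF(pb)[0][:,0]*.001
plan(c,[((.4216,.2697,.2165),c[1]),(t+[0,0,.04],lean(N)),(t,lean(N))]);print(t)
```

```text
t 10.05 p [0.4216 0.2697 0.0364] [-179.96   15.19 -112.62] F [ 0.4  0.1 -1.9] op 0.0119 g 30.0 j [ 52.  14. -41. -11. -21. -64.]
shift [-47.2, -0.1, -173.8] turn [0.0, 0.0, 0.0]
shift [111.0, -240.3, -178.5] turn [15.87, -6.35, -34.78]
shift [121.5, -240.3, -139.9] turn [15.87, -6.35, -34.78]
[0.5841344  0.03521359 0.13977047]
```

move_arm([
  [[-3,0,-12],[0,0,0],1],
  [[-13,0,-47],[0,0,0],1],
  [[-23,0,-85],[0,0,0],1],
  [[-34,0,-125],[0,0,0],1],
  [[-40,-10,-160],[0,0,0],1],
  [[-25,-40,-175],[2.5,-1,-5.5],1],
  [[0,-75,-178],[5,-2,-11],1],
  [[22,-108,-178],[7.5,-3,-17],1],
  [[45,-141,-178],[10,-4,-23],1],
  [[68,-175,-178],[13,-5,-29],1],
])

```text
clock: 10.88
tool_pos: [0.5252, 0.115, 0.1917]
orientation: [-161.0, 15.2, -85.1]
force: [0.5, 1.2, -2.2]
opening: 0.012
gripper_force: 30.0
```

Run:
```python
from t2 import *
c=cur();off=[-.002,0,.036]
t,N=tgt(pb,[0,.12,.035],off);t=t+bedF(pb)[0][:,0]*.001
plan(c,[(t+[0,0,.04],lean(N)),(t,lean(N))])
```

```text
t 10.88 p [0.5252 0.115  0.1917] [-161.01   15.2   -85.08] F [ 0.5  1.2 -2.2] op 0.012 g 30.0 j [ 29.   0. -33. -10. -34. -20.]
shift [84.8, -52.5, 6.8] turn [4.57, -1.76, -8.54]
shift [95.2, -39.9, 43.3] turn [4.57, -1.76, -8.54]
```

move_arm([
  [[35,-25,3],[2,-0.7,-3.5],1],
  [[65,-45,5],[4,-1.5,-7],1],
  [[80,-48,7],[4,-1.5,-7],1],
  [[80,-48,7],[4,-1.5,-7],1],
  [[80,-48,7],[4,-1.5,-7],1],
])

```text
clock: 11.3
tool_pos: [0.5793, 0.0395, 0.1783]
orientation: [-155.5, 14.1, -78.3]
force: [-0.4, -0.4, -2.4]
opening: 0.0116
gripper_force: 30.0
```

Run:
```python
from t2 import *
c=cur();off=[-.002,0,.036]
t,N=tgt(pb,[0,.12,.020],off);plan(c,[(t,lean(N))])
```

```text
t 11.3 p [0.5793 0.0395 0.1783] [-155.47   14.12  -78.33] F [-0.4 -0.4 -2.4] op 0.0116 g 30.0 j [ 15.   6. -26. -21. -34.   9.]
shift [18.3, 12.1, 49.0] turn [0.74, -0.36, -2.08]
```

move_arm([
  [[6,4,16],[0.7,-0.4,-2.1],1],
  [[12,8,32],[0.7,-0.4,-2.1],1],
  [[18,11,46],[0.7,-0.4,-2.1],1],
  [[18,11,48],[0.7,-0.4,-2.1],1],
  [[18,11,48],[0.7,-0.4,-2.1],1],
  [[18,11,48],[0.7,-0.4,-2.1],1],
])

```text
clock: 11.8
tool_pos: [0.5907, 0.0391, 0.1293]
orientation: [-154.1, 13.5, -75.8]
force: [-0.1, -0.4, -2.1]
opening: 0.012
gripper_force: 30.0
```

Run:
```python
from t2 import *
from plant import ctrl
s=ctrl.snapshot("wrist");np.savez("w7.npz",**s);
c=cur();off=[-.002,0,.036];p,M=c
t,N=tgt(pb,[0,.12,.020],off);plan(c,[(t,lean(N))])
g=s["color"].astype(float).mean(2)
def edges(v,o,th=9):
    d=np.diff(v);return [(round(o+i+.5,1),int(d[i])) for i in range(1,len(d)-1) if abs(d[i])>=th and abs(d[i])>=abs(d[i-1]) and abs(d[i])>=abs(d[i+1])]
for r in range(40,180,14): print("row",r,edges(g[r-1:r+2,230:400].mean(0),230))
for q in(262,275,300,320,340): print("col",q,edges(g[5:235,q-1:q+2].mean(1),5))
G=M@R.from_euler("y",15,degrees=True).as_matrix();G=np.c_[G[:,0],-G[:,1],-G[:,2]]
for nm,L in {"tip":[(105,18,4),(105,-18,4)],"shf":[(55,18,16),(55,-18,16)],"shb":[(47,18,16),(47,-18,16)]}.items():
    print(nm,wproj(s,[p+G@(np.array(l)/1e3-off) for l in L]).round(1).tolist())
B,t=bedF(pb)
for l in((50,0,0),(50,60,0),(-20.5,0,5),(-20.5,60,5),(-30,0,5),(-30,60,5)): print(l,wproj(s,B@np.array(l)/1e3+t).round(1).tolist())
a=cv2.resize(s["color"][0:240,225:385],None,fx=2.5,fy=2.5,interpolation=cv2.INTER_CUBIC)
d=ctrl.snapshot("side")["color"][140:220,225:305];d=cv2.resize(d,None,fx=5,fy=5,interpolation=cv2.INTER_CUBIC)
o=np.zeros((600,800,3),np.uint8);o[:,:400]=a;o[:400,400:]=d;cv2.imwrite("pics/m7.png",o)
```

```text
t 11.85 p [0.5909 0.039  0.1298] [-154.01   13.54  -75.82] F [-0.1 -1.  -2.4] op 0.0116 g 30.0 j [ 13.  11. -26. -27. -30.  19.]
shift [3.6, 3.3, 2.0] turn [-0.12, 0.15, 0.37]
row 40 [(237.5, 58), (360.5, -37), (369.5, -17), (371.5, 16), (374.5, 31), (383.5, -32), (389.5, -20)]
row 54 [(238.5, 66), (360.5, -35), (368.5, -14), (371.5, 35), (384.5, -32), (388.5, -20)]
row 68 [(234.5, 10), (239.5, 69), (263.5, -30), (281.5, 36), (359.5, -36), (368.5, -14), (370.5, 14), (388.5, -19)]
row 82 [(231.5, -21), (240.5, 76), (251.5, -40), (281.5, 33), (354.5, -25), (367.5, -14), (369.5, 16), (387.5, -21)]
row 96 [(238.5, -25), (241.5, 77), (246.5, -29), (284.5, 18), (288.5, 13), (339.5, -25), (367.5, -12), (369.5, 14), (387.5, -19)]
row 110 [(239.5, -18), (242.5, 71), (245.5, -33), (366.5, -13), (368.5, 14), (386.5, -19), (397.5, 11)]
row 124 [(243.5, 66), (247.5, -35), (365.5, -13), (367.5, 14), (384.5, -16), (396.5, 10)]
row 138 [(245.5, 61), (250.5, -25), (253.5, -10), (364.5, -12), (367.5, 13), (384.5, -15), (395.5, 10)]
row 152 [(246.5, 63), (253.5, -12), (257.5, -20), (364.5, -12), (366.5, 13), (383.5, -15)]
row 166 [(247.5, 56), (259.5, -36), (363.5, -12), (365.5, 13), (381.5, -15), (386.5, 9)]
col 262 [(69.5, -34), (175.5, 20), (183.5, 19), (186.5, -50), (218.5, -29)]
col 275 [(63.5, -37), (186.5, -20), (218.5, -29)]
col 300 [(104.5, -35), (126.5, -13), (133.5, 21), (223.5, 10), (227.5, -26)]
col 320 [(17.5, -33), (23.5, 36), (97.5, -11), (101.5, -17), (126.5, -19), (133.5, 21)]
col 340 [(15.5, -34), (23.5, 34), (94.5, -25), (126.5, -18), (133.5, 17), (227.5, -15)]
tip [[279.5, 23.4], [357.7, 23.2]]
shf [[280.0, 131.2], [357.5, 131.1]]
shb [[280.8, 147.3], [356.8, 147.1]]
(50, 0, 0) [[235.0, -2.5]]
(50, 60, 0) [[239.9, 99.3]]
(-20.5, 0, 5) [[366.1, -6.5]]
(-20.5, 60, 5) [[362.6, 100.1]]
(-30, 0, 5) [[383.9, -5.2]]
(-30, 60, 5) [[379.3, 100.8]]
```

move_arm([
  [[0,5,0],[0,0,0.3],1],
  [[0.5,5,2],[0,0,0.3],1],
  [[1.5,5,5],[0,0,0.3],1],
  [[2.3,5,8.7],[0,0,0.3],1],
  [[2.3,5,8.7],[0,0,0.3],1],
  [[2.3,5,8.7],[0,0,0.3],1],
])

```text
clock: 12.4
tool_pos: [0.5903, 0.0381, 0.118]
orientation: [-154.2, 13.7, -76.2]
force: [0.5, -0.8, -2.6]
opening: 0.0118
gripper_force: 30.0
```

move_arm([
  [[0.3,0,1],[0,0,0],1],
  [[0.5,0,2],[0,0,0],1],
  [[0.5,0,2],[0,0,0],1],
  [[0.5,0,2],[0,0,0],1],
])

```text
clock: 12.73
tool_pos: [0.5911, 0.0383, 0.1165]
orientation: [-154.1, 13.7, -76.2]
force: [-0.4, 1.5, -3.8]
opening: 0.0118
gripper_force: 30.0
```

move_arm([
  [[0.3,0,1],[0,0,0],1],
  [[0.5,0,2],[0,0,0],1],
  [[0.5,0,2],[0,0,0],1],
  [[0.5,0,2],[0,0,0],1],
])

```text
clock: 13.07
tool_pos: [0.5919, 0.0385, 0.1146]
orientation: [-154.1, 13.7, -76.2]
force: [-0.2, -0.1, -2.3]
opening: 0.0117
gripper_force: 30.0
```

```bash
cat > m8.py <<'E'
import sys
from t2 import *
from plant import ctrl
s=ctrl.snapshot("wrist");np.savez(sys.argv[1]+".npz",**s)
c=cur();off=[-.002,0,.036];p,M=c
B,t0=bedF(pb);print("gauge in bed",((B.T@(p-t0))*1e3-[0,2,36]).round(1))
t,N=tgt(pb,[0,.12,0],off);plan(c,[(t,lean(N))])
g=s["color"].astype(float).mean(2)
def edges(v,o,th=9):
    d=np.diff(v);return [(round(o+i+.5,1),int(d[i])) for i in range(1,len(d)-1) if abs(d[i])>=th and abs(d[i])>=abs(d[i-1]) and abs(d[i])>=abs(d[i+1])]
for r in (20,30,40,54,68,110,150): print("row",r,edges(g[r-1:r+2,215:400].mean(0),215))
for q in(300,320,340): print("col",q,edges(g[2:160,q-1:q+2].mean(1),2))
E
python3 m8.py w8
```

```text
t 13.12 p [0.592  0.0385 0.1147] [-154.13   13.68  -76.17] F [-1.2 -0.  -2.1] op 0.012 g 30.0 j [ 12.  12. -26. -28. -28.  21.]
gauge in bed [ -2.2 122.3   8.8]
shift [4.5, -2.2, 7.9] turn [-0.08, 0.13, 0.01]
row 20 [(219.5, 65), (322.5, -34), (361.5, -17), (363.5, 26), (384.5, -47)]
row 30 [(219.5, 61), (360.5, -43), (364.5, 39), (383.5, -47), (387.5, -9)]
row 40 [(220.5, 68), (360.5, -40), (363.5, 11), (368.5, 31), (377.5, -25), (383.5, -19), (386.5, -9)]
row 54 [(221.5, 64), (360.5, -41), (365.5, 38), (374.5, -18), (379.5, -10), (383.5, -21), (386.5, -10)]
row 68 [(222.5, 79), (359.5, -38), (363.5, 40), (367.5, -28), (382.5, -18), (397.5, 10)]
row 110 [(226.5, 14), (359.5, -12), (362.5, 13), (380.5, -19), (394.5, 9)]
row 150 [(230.5, 59), (236.5, -37), (358.5, -10), (360.5, 12), (378.5, -15)]
col 300 [(21.5, -33), (23.5, 35), (104.5, -36), (125.5, -15), (133.5, 18)]
col 320 [(21.5, -25), (23.5, 28), (101.5, -27), (126.5, -20), (133.5, 21)]
col 340 [(18.5, -36), (23.5, 38), (93.5, -9), (97.5, -18), (126.5, -16), (133.5, 16)]
```

move_arm([
  [[0.5,0,1.5],[0,0,0],1],
  [[1,0,3.5],[0,0,0],1],
  [[1.3,0,4.8],[0,0,0],1],
  [[1.3,0,4.8],[0,0,0],1],
  [[1.3,0,4.8],[0,0,0],1],
])

```text
clock: 13.53
tool_pos: [0.594, 0.0388, 0.11]
orientation: [-154.2, 13.7, -76.2]
force: [1.3, -0.6, -3.3]
opening: 0.0119
gripper_force: 30.0
```

move_arm([
  [[0.2,0,0.7],[0,0,0],1],
  [[0.4,0,1.5],[0,0,0],1],
  [[0.4,0,1.5],[0,0,0],1],
  [[0.4,0,1.5],[0,0,0],1],
])

```text
clock: 13.87
tool_pos: [0.5947, 0.0389, 0.1087]
orientation: [-154.1, 13.7, -76.2]
force: [-0.0, -0.0, -1.7]
opening: 0.012
gripper_force: 30.0
```

move_arm([
  [[0.2,0,0.7],[0,0,0],1],
  [[0.4,0,1.5],[0,0,0],1],
  [[0.4,0,1.5],[0,0,0],1],
  [[0.4,0,1.5],[0,0,0],1],
])

```text
clock: 14.2
tool_pos: [0.5954, 0.039, 0.1075]
orientation: [-154.1, 13.7, -76.2]
force: [-0.5, -0.5, -2.7]
opening: 0.0119
gripper_force: 30.0
```

```bash
python3 m8.py w9
```

```text
t 14.25 p [0.5954 0.039  0.1074] [-154.12   13.68  -76.18] F [ 0.5 -0.6 -2.8] op 0.0121 g 30.0 j [ 12.  13. -26. -29. -28.  22.]
gauge in bed [ -2.1 122.3   0.8]
shift [2.4, -2.1, 0.1] turn [-0.1, 0.13, 0.0]
row 20 [(304.5, -9), (313.5, 9), (364.5, -26), (366.5, 25), (388.5, -47)]
row 30 [(360.5, -40), (366.5, 40), (382.5, -24), (387.5, -21), (390.5, -10)]
row 40 [(360.5, -36), (365.5, 39), (371.5, -28), (387.5, -21), (390.5, -9)]
row 54 [(216.5, 68), (360.5, -31), (362.5, 28), (365.5, 24), (368.5, -20), (386.5, -19), (389.5, -11)]
row 68 [(217.5, 79), (359.5, -36), (365.5, 27), (371.5, -16), (386.5, -22), (389.5, -9)]
row 110 [(221.5, 12), (364.5, 17), (384.5, -21), (397.5, 10)]
row 150 [(227.5, 22), (360.5, -13), (362.5, 11), (381.5, -13), (384.5, -11), (394.5, 10)]
col 300 [(101.5, -38), (126.5, -13), (133.5, 20)]
col 320 [(21.5, -30), (23.5, 35), (97.5, -12), (102.5, -18), (126.5, -20), (133.5, 19)]
col 340 [(21.5, -21), (23.5, 28), (94.5, -27), (126.5, -18), (133.5, 17)]
```

move_arm([
  [[0.2,0,0.7],[0,0,0],1],
  [[0.4,0,1.5],[0,0,0],1],
  [[0.4,0,1.5],[0,0,0],1],
  [[0.4,0,1.5],[0,0,0],1],
])

```text
clock: 14.58
tool_pos: [0.5955, 0.0391, 0.1072]
orientation: [-154.1, 13.7, -76.1]
force: [-10.5, -0.6, 13.0]
opening: 0.0117
gripper_force: 30.0
```

move_arm([
  [[0.2,0,0.5],[0,0,0],1],
  [[0.2,0,1],[0,0,0],1],
  [[0.2,0,1],[0,0,0],1],
  [[0.2,0,1],[0,0,0],1],
])

```text
clock: 14.92
tool_pos: [0.5956, 0.0394, 0.1069]
orientation: [-154.1, 13.7, -76.1]
force: [-15.4, -0.6, 20.7]
opening: 0.0116
gripper_force: 30.0
```

move_arm([
  [[0.2,0,0.5],[0,0,0],1],
  [[0.2,0,1],[0,0,0],1],
  [[0.2,0,1],[0,0,0],1],
  [[0.2,0,1],[0,0,0],1],
])

```text
clock: 15.25
tool_pos: [0.5959, 0.0398, 0.1063]
orientation: [-154.1, 13.8, -76.1]
force: [-17.5, -0.8, 23.4]
opening: 0.012
gripper_force: 30.0
```

move_arm([
  [[-0.7,0,-2.5],[0,0,0],1],
  [[4.1,0,-3.8],[0,0,0],1],
  [[9,0,-5.1],[0,0,0],1],
  [[13.8,0,-6.4],[0,0,0],1],
  [[13.8,0,-6.4],[0,0,0],1],
])

```text
clock: 15.67
tool_pos: [0.5978, 0.0242, 0.107]
orientation: [-154.1, 13.7, -76.1]
force: [-6.7, 3.7, 8.2]
opening: 0.0119
gripper_force: 30.0
```

move_arm([
  [[2.4,0,-0.6],[0,0,0],1],
  [[4.8,0,-1.3],[0,0,0],1],
  [[7.2,0,-1.9],[0,0,0],1],
  [[9.7,0,-2.6],[0,0,0],1],
  [[9.7,0,-2.6],[0,0,0],1],
])

```text
clock: 16.08
tool_pos: [0.5977, 0.0205, 0.1068]
orientation: [-154.2, 14.2, -76.0]
force: [-7.8, 34.7, 8.2]
opening: 0.0117
gripper_force: 30.0
```

move_arm([
  [[-7,0,1],[0,0,0],1],
  [[-14.5,0,3.9],[0,0,0],1],
  [[-14.5,0,3.9],[0,0,0],1],
  [[-14.5,0,3.9],[0,0,0],1],
])

```text
clock: 16.42
tool_pos: [0.5976, 0.0296, 0.107]
orientation: [-154.1, 13.7, -76.1]
force: [-3.0, 3.5, 5.7]
opening: 0.0119
gripper_force: 30.0
```

```bash
python3 m8.py w10
python3 - <<'E'
from t2 import *
from plant import ctrl
a=load("w10")["color"][0:170,205:405];a=cv2.resize(a,None,fx=2.5,fy=2.5,interpolation=cv2.INTER_CUBIC)
d=ctrl.snapshot("side");np.savez("side10.npz",**d);e=ctrl.snapshot("scene");np.savez("scene10.npz",**e)
d=cv2.resize(d["color"][140:215,225:300],None,fx=4,fy=4,interpolation=cv2.INTER_CUBIC)
e=cv2.resize(e["color"][205:262,215:315],None,fx=3,fy=3,interpolation=cv2.INTER_CUBIC)
f=cv2.resize(load("w10")["color"][0:55,335:400],None,fx=7,fy=3,interpolation=cv2.INTER_CUBIC)
o=np.zeros((600,800,3),np.uint8);o[:425,:500]=a;o[:300,500:]=d;o[300:471,500:]=e;o[427:592,:455]=f;cv2.imwrite("pics/m10.png",o)
E
```

```text
t 16.47 p [0.5976 0.0295 0.1069] [-154.07   13.69  -76.15] F [-2.3  4.   5.1] op 0.0116 g 30.0 j [ 11.  13. -25. -30. -29.  23.]
gauge in bed [-1.400e+00  1.126e+02 -1.000e-01]
shift [-7.1, -1.4, 1.8] turn [-0.14, 0.15, 0.03]
row 20 [(304.5, -17), (366.5, -26), (368.5, 25), (389.5, -44)]
row 30 [(361.5, -40), (367.5, 42), (377.5, -15), (382.5, -20), (389.5, -19), (392.5, -10)]
row 40 [(216.5, 69), (361.5, -36), (364.5, 24), (368.5, 23), (371.5, -33), (389.5, -20)]
row 54 [(217.5, 71), (360.5, -43), (367.5, 23), (369.5, -16), (388.5, -20), (391.5, -10)]
row 68 [(218.5, 73), (360.5, -38), (363.5, 17), (365.5, -16), (367.5, 17), (388.5, -20)]
row 110 [(222.5, 10), (363.5, -9), (366.5, 15), (386.5, -18)]
row 150 [(227.5, 24), (361.5, -11), (364.5, 14), (383.5, -15), (395.5, 10)]
col 300 [(6.5, 58), (106.5, -31), (127.5, -13), (136.5, 17)]
col 320 [(5.5, 62), (20.5, -35), (23.5, 34), (99.5, -22), (127.5, -19), (135.5, 18)]
col 340 [(5.5, 54), (20.5, -34), (23.5, 38), (95.5, -33), (127.5, -17), (136.5, 18)]
```

View pics/m10.png

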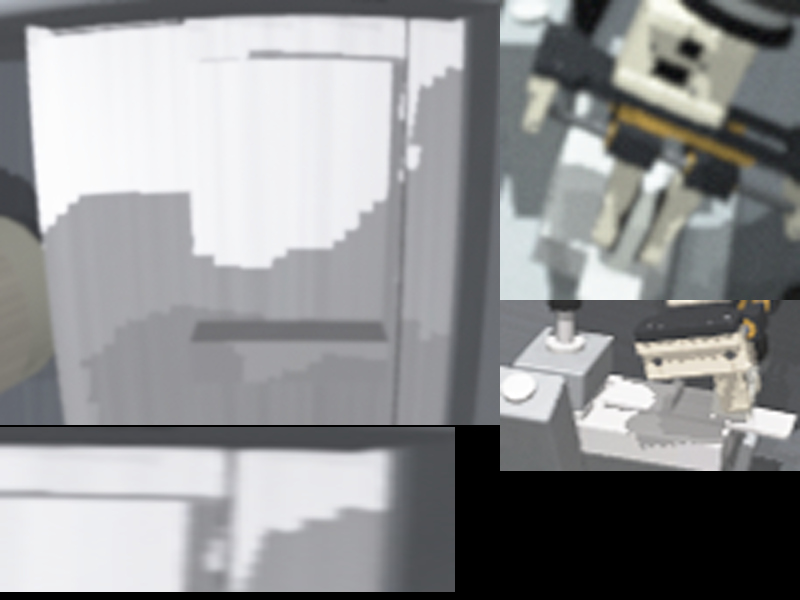

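Run:
```python
from t2 import *
# gauge in tool frame: TCP in gauge (ox,oy,h), pitch about y ; use nominal tool pose = camera-fixed, from w1-like calibration at w10/w7
pos={"w7":([.5909,.039,.1298],[-154.01,13.54,-75.82]),"w10":([.5976,.0295,.1069],[-154.07,13.69,-76.15])}
ob={"w7":(23.5,281.5,360.5,126.5,133.5),"w10":(23.5,281.3,361,127.5,135.7)}
for n in pos:
    s=load(n);p=np.array(pos[n][0]);M=R.from_euler("xyz",pos[n][1],degrees=True).as_matrix();t,l,r,b,f=ob[n]
    def pr(k):
        ox,oy,h,a=k;G=M@R.from_euler("y",a,degrees=True).as_matrix();G=np.c_[G[:,0],-G[:,1],-G[:,2]]
        return wproj(s,[p+G@((np.array(q)-[ox,oy,h])/1e3) for q in((105,0,4),(95,18,4),(95,-18,4),(55,0,4),(55,0,16))])
    def fn(k): 
        u=pr(k);return [u[0,1]-t,u[1,0]-l,u[2,0]-r,u[3,1]-b,u[4,1]-f]
    z=least_squares(fn,[-2,0,36,15]);print(n,z.x.round(2),np.round(z.fun,2),pr([-2,0,36,15]).round(1).tolist())
```

```text
w7 [-1.89  1.11 31.97 14.11] [-0.14  0.19 -0.19  0.01  0.13] [[318.6, 22.4], [279.9, 44.0], [357.3, 43.8], [318.8, 123.7], [318.7, 130.8]]
w10 [-0.72  0.63 32.53 16.09] [ 0.06 -0.09  0.09  0.01 -0.07] [[319.8, 22.5], [281.2, 44.0], [358.4, 43.9], [319.9, 123.5], [319.8, 130.6]]
```

The last picture (wrist and both side views) shows the blade right edge (crop x≈392) well clear of the fence (x≈406), with a shadow line just ahead of the tip. The blade pitched tip-up when I pressed it down, so it caught the jaw edge. I'll lift, pitch it tip-down and let the tip touch first.

move_arm([
  [[-4,0,-5],[0,0,0],1],
  [[-7,0,-9.5],[0,0,0],1],
  [[-7,0,-9.5],[0,-2.5,0],1],
  [[-7,0,-9.5],[0,-5,0],1],
  [[-7,0,-9.5],[0,-5,0],1],
  [[-7,0,-9.5],[0,-5,0],1],
])

```text
clock: 17.07
tool_pos: [0.592, 0.0313, 0.1161]
orientation: [-153.6, 18.1, -74.1]
force: [1.3, -0.2, -3.6]
opening: 0.0123
gripper_force: 30.0
```

```bash
python3 m8.py w11
```

```text
t 17.12 p [0.5917 0.0318 0.1161] [-153.57   18.11  -74.04] F [ 0.6 -0.2 -2.8] op 0.0116 g 30.0 j [  6.  14. -22. -37. -36.  33.]
gauge in bed [ -2.7 115.6  10.5]
shift [-0.5, -2.6, 11.4] turn [-0.06, 5.01, -0.09]
row 20 [(290.5, -18), (336.5, -31), (362.5, -10), (364.5, 37), (374.5, -33), (386.5, -18), (389.5, -10)]
row 30 [(361.5, -44), (364.5, 49), (377.5, -31), (386.5, -18)]
row 40 [(361.5, -43), (365.5, 46), (370.5, -29), (385.5, -21), (388.5, -10)]
row 54 [(216.5, 72), (260.5, -37), (279.5, 33), (355.5, -16), (360.5, -27), (364.5, 19), (385.5, -18), (388.5, -9)]
row 68 [(218.5, 80), (230.5, -42), (280.5, 33), (343.5, -26), (361.5, -16), (364.5, 15), (384.5, -20), (387.5, -10)]
row 110 [(223.5, 28), (225.5, -10), (359.5, -12), (362.5, 15), (381.5, -18), (395.5, 11)]
row 150 [(229.5, 63), (236.5, -35), (378.5, -16), (391.5, 9)]
col 300 [(19.5, -35), (23.5, 36), (86.5, -34), (127.5, -15), (136.5, 15)]
col 320 [(20.5, -36), (22.5, 33), (85.5, -26), (127.5, -15), (136.5, 13)]
col 340 [(17.5, -29), (23.5, 38), (74.5, -33), (127.5, -14), (136.5, 13)]
```

move_arm([
  [[0.7,0,1.9],[0,0,0],1],
  [[1.4,0,3.8],[0,0,0],1],
  [[1.4,0,3.8],[0,0,0],1],
  [[1.4,0,3.8],[0,0,0],1],
])

```text
clock: 17.45
tool_pos: [0.5933, 0.0335, 0.1125]
orientation: [-153.5, 18.2, -73.9]
force: [-0.2, 0.6, -2.3]
opening: 0.0115
gripper_force: 30.0
```

```bash
python3 m8.py w12 | grep -E "^t|gauge|col"
```

```text
t 17.5 p [0.5934 0.0334 0.1126] [-153.52   18.16  -73.86] F [-0.3  0.6 -2.8] op 0.0121 g 30.0 j [  6.  14. -22. -37. -36.  33.]
gauge in bed [ -2.4 117.1   6.6]
col 300 [(20.5, -36), (23.5, 36), (84.5, -33), (127.5, -15), (136.5, 14)]
col 320 [(20.5, -35), (22.5, 32), (84.5, -29), (127.5, -19), (136.5, 13)]
col 340 [(21.5, -30), (23.5, 36), (76.5, -27), (127.5, -14), (136.5, 13)]
```

move_arm([
  [[0.3,0,1],[0,0,0],1],
  [[0.7,0,1.9],[0,0,0],1],
  [[0.7,0,1.9],[0,0,0],1],
  [[0.7,0,1.9],[0,0,0],1],
])

```text
clock: 17.83
tool_pos: [0.5944, 0.0334, 0.1112]
orientation: [-153.5, 18.2, -73.9]
force: [-1.6, 1.2, -0.5]
opening: 0.012
gripper_force: 30.0
```

```bash
python3 m8.py w13 | grep -E "^t|gauge|col"
```

```text
t 17.88 p [0.5945 0.0334 0.1112] [-153.48   18.18  -73.87] F [-1.7  2.  -0.2] op 0.0117 g 30.0 j [  6.  14. -22. -38. -36.  34.]
gauge in bed [ -2.  116.9   4.9]
col 300 [(20.5, -35), (22.5, 30), (84.5, -28), (127.5, -14), (136.5, 14)]
col 320 [(22.5, 25), (83.5, -31), (127.5, -14), (136.5, 16)]
col 340 [(21.5, -18), (23.5, 24), (72.5, -18), (127.5, -18), (136.5, 14)]
```

move_arm([
  [[0.4,0,1.2],[0,0,0],1],
  [[0.8,0,2.3],[0,0,0],1],
  [[0.8,0,2.3],[0,0,0],1],
  [[0.8,0,2.3],[0,0,0],1],
])

```text
clock: 18.22
tool_pos: [0.5955, 0.0335, 0.1088]
orientation: [-153.5, 18.2, -73.9]
force: [-1.9, 2.3, 1.8]
opening: 0.0118
gripper_force: 30.0
```

```bash
python3 m8.py w14 | grep -E "^t|gauge|col|row"
```

```text
t 18.27 p [0.5955 0.0334 0.1088] [-153.49   18.16  -73.88] F [-2.   1.4  1.3] op 0.0114 g 30.0 j [  5.  14. -21. -38. -36.  34.]
gauge in bed [ -2.1 116.7   2.2]
row 20 [(338.5, -29), (367.5, -29), (391.5, -18)]
row 30 [(362.5, -34), (364.5, 31), (366.5, -18), (368.5, 27), (372.5, -30), (391.5, -18)]
row 40 [(361.5, -29), (363.5, 24), (366.5, -26), (368.5, 16), (370.5, -22), (390.5, -19)]
row 54 [(358.5, -33), (365.5, -13), (368.5, 19), (390.5, -19)]
row 68 [(222.5, -9), (226.5, -27), (279.5, 31), (340.5, -9), (346.5, -27), (365.5, -17), (367.5, 20), (389.5, -19)]
row 110 [(219.5, 15), (363.5, -14), (365.5, 19), (386.5, -19)]
row 150 [(225.5, 20), (361.5, -12), (363.5, 14), (382.5, -13), (394.5, 9)]
col 300 [(22.5, 10), (88.5, -35), (127.5, -14), (136.5, 14)]
col 320 [(84.5, -21), (126.5, -18), (135.5, 12)]
col 340 [(17.5, -28), (21.5, 39), (73.5, -10), (77.5, -16), (127.5, -13), (136.5, 12)]
```

move_arm([
  [[4,0,-1.4],[0,0,0],1],
  [[8,0,-2.8],[0,0,0],1],
  [[12,0,-4.1],[0,0,0],1],
  [[15,0,-5.2],[0,0,0],1],
  [[18,0,-6.3],[0,0,0],1],
  [[18,0,-6.3],[0,0,0],1],
])

```text
clock: 18.77
tool_pos: [0.5982, 0.0135, 0.1084]
orientation: [-153.5, 18.1, -73.9]
force: [-3.2, -1.2, 1.8]
opening: 0.0117
gripper_force: 30.0
```

move_arm([
  [[5,0,-1.5],[0,0,0],1],
  [[10,0,-3.1],[0,0,0],1],
  [[15,0,-4.7],[0,0,0],1],
  [[20,0,-6.2],[0,0,0],1],
  [[24,0,-7.4],[0,0,0],1],
  [[24,0,-7.4],[0,0,0],1],
])

```text
clock: 19.27
tool_pos: [0.602, -0.0116, 0.1071]
orientation: [-153.5, 18.1, -73.9]
force: [-1.5, -0.5, 0.6]
opening: 0.0117
gripper_force: 30.0
```

```bash
python3 m8.py w15 | grep -E "^t|gauge|shift"
```

```text
t 19.32 p [ 0.602  -0.0116  0.1071] [-153.5    18.11  -73.95] F [-2.  -1.5  1. ] op 0.0115 g 30.0 j [ -0.  16. -19. -38. -39.  39.]
gauge in bed [-2.1 71.3  0.4]
shift [-45.6, -2.1, 17.1] turn [-0.11, 5.05, -0.02]
```

move_arm([
  [[4,0,-1.2],[0,0,0],1],
  [[8,0,-2.5],[0,0,0],1],
  [[12,0,-3.8],[0,0,0],1],
  [[12,0,-3.8],[0,0,0],1],
])

```text
clock: 19.65
tool_pos: [0.6037, -0.0235, 0.1067]
orientation: [-153.5, 18.2, -73.9]
force: [-2.3, 1.1, 1.2]
opening: 0.0119
gripper_force: 30.0
```

move_arm([
  [[1,0,-0.3],[0,0,0],1],
  [[2,0,-0.7],[0,0,0],1],
  [[3,0,-1],[0,0,0],1],
  [[3,0,-1],[0,0,0],1],
])

```text
clock: 19.98
tool_pos: [0.604, -0.0259, 0.1067]
orientation: [-153.5, 18.2, -73.9]
force: [-3.1, 1.7, 2.4]
opening: 0.0119
gripper_force: 30.0
```

move_arm([
  [[1,0,-0.3],[0,0,0],1],
  [[2,0,-0.7],[0,0,0],1],
  [[2,0,-0.7],[0,0,0],1],
])

```text
clock: 20.23
tool_pos: [0.6043, -0.0281, 0.1066]
orientation: [-153.5, 18.2, -73.9]
force: [-2.5, 1.4, 3.0]
opening: 0.0121
gripper_force: 30.0
```

move_arm([
  [[1,0,-0.3],[0,0,0],1],
  [[2,0,-0.7],[0,0,0],1],
  [[2,0,-0.7],[0,0,0],1],
])

```text
clock: 20.48
tool_pos: [0.6043, -0.0291, 0.1067]
orientation: [-153.5, 18.3, -73.8]
force: [-3.0, 5.6, 2.1]
opening: 0.0116
gripper_force: 30.0
```

move_arm([
  [[1,0,-0.3],[0,0,0],1],
  [[2,0,-0.7],[0,0,0],1],
  [[2,0,-0.7],[0,0,0],1],
])

```text
clock: 20.73
tool_pos: [0.6041, -0.0293, 0.1067]
orientation: [-153.5, 18.4, -73.8]
force: [-2.1, 14.4, 4.8]
opening: 0.0121
gripper_force: 30.0
```

move_arm([
  [[0.3,0,0.7],[0,0,0],1],
  [[0.5,0,1.4],[0,0,0],1],
  [[0.5,0,1.4],[0,0,0],1],
  [[0.5,0,1.4],[0,0,0],1],
])

```text
clock: 21.07
tool_pos: [0.6042, -0.0292, 0.1063]
orientation: [-153.5, 18.4, -73.7]
force: [-9.6, 12.6, 14.3]
opening: 0.012
gripper_force: 30.0
```

move_arm([
  [[0,0,0],[0,0,0],0.6],
  [[0,0,0],[0,0,0],0.6],
  [[0,0,0],[0,0,0],0.6],
  [[0,0,0],[0,0,0],0.6],
])

```text
clock: 21.4
tool_pos: [0.6057, -0.0327, 0.1051]
orientation: [-153.5, 18.1, -73.9]
force: [-0.4, -0.2, 0.2]
opening: 0.0317
gripper_force: 0.0
```

```bash
cat > fin.py <<'E'
import sys
from t2 import *
from plant import ctrl
cur()
for n in("scene","side","wrist"): s=ctrl.snapshot(n);np.savez(n+sys.argv[1]+".npz",**s)
E
python3 fin.py A; python3 m8.py w16 | grep -E "gauge|row|col"
```

```text
t 21.4 p [ 0.6057 -0.0327  0.1051] [-153.49   18.13  -73.91] F [-0.4 -0.2  0.2] op 0.0317 g 0.0 j [ -3.  17. -18. -39. -41.  41.]
gauge in bed [-2.2 50.2 -1.8]
row 20 [(342.5, -29)]
row 30 [(333.5, -34)]
row 40 [(324.5, -36)]
row 54 [(287.5, -36), (312.5, -13)]
row 68 [(312.5, -23), (337.5, -16)]
row 110 [(247.5, -56), (343.5, 36), (351.5, -15)]
row 150 [(223.5, -33), (359.5, 44)]
col 300 [(4.5, -28), (7.5, 17), (52.5, -38), (54.5, 50), (81.5, -55), (88.5, -38)]
col 320 [(4.5, -25), (6.5, 20), (46.5, -37), (57.5, 23), (87.5, -11), (93.5, -30)]
col 340 [(4.5, -29), (6.5, 22), (22.5, -30), (70.5, 13), (106.5, -32)]
```

move_arm([
  [[-4,0,-11],[0,0,0],0.6],
  [[-10,0,-28],[0,0,0],0.6],
  [[-22,0,-60],[0,0,0],0.6],
  [[-34,0,-92],[0,0,0],0.6],
  [[-34,0,-92],[0,0,0],0.6],
  [[-34,0,-92],[0,0,0],0.6],
])

```text
clock: 22.1
tool_pos: [0.5645, -0.0374, 0.1975]
orientation: [-153.2, 18.0, -73.8]
force: [-0.0, -0.5, -0.4]
opening: 0.035
gripper_force: 0.0
```

```bash
python3 fin.py B
python3 - <<'E'
from t2 import *
B,t0=bedF(pb);G=B@np.array([[0,1,0],[-1,0,0],[0,0,1]],float)
s=load("wristB");g=s["color"].astype(float).mean(2)
def edges(v,o,th=12):
    d=np.diff(v);return [(o+i+.5,int(d[i])) for i in range(1,len(d)-1) if abs(d[i])>=th and abs(d[i])>=abs(d[i-1]) and abs(d[i])>=abs(d[i+1])]
org=np.array([0,55,0])
L=[(55,18,16),(55,-18,16),(47,18,16),(47,-18,16),(-50,18,4),(-50,-18,4),(0,18,4),(0,-18,4),(16,0,48),(-16,0,48),(105,18,4)]
for l,u in zip(L,wproj(s,[t0+B@(org/1e3)+G@(np.array(l)/1e3) for l in L]).round(1)): print(l,u)
for l in((50,115,0),(-30,115,5),(45,0,43),(-30,0,43),(45,0,7)): print("bed",l,wproj(s,t0+B@np.array(l)/1e3).round(1))
for r in(70,90,110,130,150,170,190): print("row",r,edges(g[r-1:r+2,200:420].mean(0),200))
for c in(285,295,305,330,340): print("col",c,edges(g[20:230,c-1:c+2].mean(1),20))
E
```

```text
t 22.1 p [ 0.5645 -0.0374  0.1975] [-153.19   18.04  -73.78] F [-0.  -0.5 -0.4] op 0.035 g 0.0 j [ -2.   7. -19. -33. -48.  33.]
(55, 18, 16) [292.6  86.6]
(55, -18, 16) [341.5  86.5]
(47, 18, 16) [293.   96.8]
(47, -18, 16) [341.2  96.7]
(-50, 18, 4) [298.5 194.9]
(-50, -18, 4) [337.2 195. ]
(0, 18, 4) [296.3 146.2]
(0, -18, 4) [338.9 146.1]
(16, 0, 48) [316.8 152.3]
(-16, 0, 48) [317.1 190.6]
(105, 18, 4) [292.2  19.2]
bed (50, 115, 0) [[266.3 201.1]]
bed (-30, 115, 5) [[349.6 204.3]]
bed (45, 0, 43) [[249.1  98.1]]
bed (-30, 0, 43) [[362.1  96.9]]
bed (45, 0, 7) [[258.9  84.9]]
row 70 [(249.5, 41), (272.5, -32), (281.5, -31), (335.5, 24), (411.5, -14)]
row 90 [(251.5, 31), (277.5, -31), (297.5, -12), (322.5, 14), (410.5, -13)]
row 110 [(244.5, -19), (251.5, 16), (257.5, 63), (315.5, -33), (359.5, -13), (374.5, 13), (381.5, 26), (407.5, -31), (414.5, -13)]
row 130 [(252.5, -21), (259.5, 68), (317.5, -24), (358.5, -13), (374.5, 19), (405.5, -31)]
row 150 [(261.5, 58), (312.5, -40), (352.5, 34), (357.5, -52), (372.5, 29), (402.5, -38)]
row 170 [(202.5, -15), (214.5, -13), (263.5, 53), (321.5, -32), (328.5, 23), (340.5, -18), (342.5, 17), (356.5, -49), (371.5, 29), (399.5, -40)]
row 190 [(212.5, -43), (266.5, 54), (340.5, -32), (343.5, 27), (355.5, -51), (396.5, -35)]
col 285 [(38.5, -27), (71.5, -12), (78.5, 14), (97.5, 53), (203.5, -60), (227.5, -28)]
col 295 [(29.5, -29), (42.5, -37), (79.5, -12), (88.5, 27), (96.5, 54), (203.5, -58)]
col 305 [(28.5, -23), (30.5, 22), (32.5, -13), (38.5, -46), (92.5, 32), (96.5, 44), (203.5, -57)]
col 330 [(23.5, -17), (47.5, -23), (83.5, 21), (96.5, 23), (162.5, 24), (203.5, -56)]
col 340 [(21.5, -19), (96.5, 24), (113.5, 25), (119.5, -28), (160.5, 26), (203.5, -55)]
```

Run:
```python
from t2 import *
c=cur();plan(c,[((.50,-.06,.26),down(-100)),((.43,-.25,.22),down(-107))])
```

```text
t 22.25 p [ 0.5638 -0.0371  0.1938] [-153.53   18.19  -73.9 ] F [-0.5  1.  -0.7] op 0.0351 g 0.0 j [ -2.   7. -19. -33. -48.  33.]
shift [-16.6, 31.9, -87.7] turn [-21.66, 23.46, 21.23]
shift [150.9, 133.5, -152.7] turn [-20.27, 24.85, 28.04]
```

move_arm([
  [[-6,11,-30],[-3,4,3],1],
  [[-12,22,-60],[-6.5,7.5,6.5],1],
  [[-17,32,-88],[-10,11.5,10],1],
  [[15,52,-100],[-13.5,15.5,14],1],
  [[45,70,-112],[-16.5,19.5,18],1],
  [[77,89,-125],[-18.5,22.5,23],1],
  [[110,109,-137],[-20.3,24.8,28],1],
  [[145,130,-150],[-20.3,24.8,28],1],
  [[151,133.5,-153],[-20.3,24.8,28],1],
  [[151,133.5,-153],[-20.3,24.8,28],1],
])

```text
clock: 23.08
tool_pos: [0.4288, -0.252, 0.2182]
orientation: [179.7, 0.0, -107.1]
force: [0.5, -0.6, 0.3]
opening: 0.0004
gripper_force: 0.0
```

```bash
python3 fin.py C
python3 - <<'E'
from t2 import *
c=cur()
for n in("wrist","scene","side"):
    s=load(n+"C");g=s["color"].max(2)
    P=np.array([.408,-.325,.058]);u=(wproj if n=="wrist" else proj)(s,P)[0];print(n,u.round(1))
    r=60 if n=="wrist" else 14;x0,y0=int(u[0])-r,max(0,int(u[1])-r)
    m=(g[y0:y0+2*r,x0:x0+2*r]<70).astype(np.uint8)
    k,lab,st,ce=cv2.connectedComponentsWithStats(m)
    for i in range(1,k):
        if st[i,4]>30: print(st[i].tolist(),(ce[i]+[x0,y0]).round(1),(wray if n=="wrist" else ray_z)(s,ce[i]+[x0,y0],.058).round(4))
E
```

```text
t 23.08 p [ 0.4288 -0.252   0.2182] [ 179.74    0.   -107.12] F [ 0.5 -0.6  0.3] op 0.0004 g 0.0 j [ -8.   5. -23.  -0. -62.  -9.]
t 23.23 p [ 0.4305 -0.25    0.22  ] [ 1.7995e+02  3.0000e-02 -1.0695e+02] F [0.1 1.1 0.2] op 0.0005 g 0.0 j [ -8.   5. -23.  -0. -62.  -9.]
wrist [317.8 106.5]
[44, 16, 15, 13, 77] [307.4  68. ] [ 0.4063 -0.3642  0.058 ]
[35, 27, 56, 62, 1770] [319.3 103.7] [ 0.4058 -0.3272  0.058 ]
[0, 43, 26, 21, 48] [267.  100.5] [ 0.453  -0.3459  0.058 ]
[98, 63, 11, 19, 103] [360.2 118.5] [ 0.372  -0.3021  0.058 ]
[35, 85, 50, 35, 176] [314.4 149.4] [ 0.4235 -0.2859  0.058 ]
scene [207.2 164.6]
[4, 11, 19, 10, 159] [206.2 165.2] [ 0.4117 -0.3266  0.058 ]
side [349.1 145.1]
[9, 9, 12, 11, 87] [349.6 145.2] [ 0.4063 -0.3245  0.058 ]
[5, 22, 20, 6, 61] [351.6 155.8] [ 0.3937 -0.2671  0.058 ]
```

move_arm([
  [[35,0,30],[0,0,0],1],
  [[65,0,60],[0,0,0],1],
  [[79.5,0,90],[0,0,0],1],
  [[79.5,0,120],[0,0,0],1],
  [[79.5,0,132],[0,0,0],1],
  [[79.5,0,136],[0,0,0],1],
  [[79.5,0,139],[0,0,0],1],
  [[79.5,0,139],[0,0,0],1],
])

```text
clock: 23.9
tool_pos: [0.4082, -0.3258, 0.0819]
orientation: [-179.9, 0.0, -106.8]
force: [0.0, -0.4, -0.2]
opening: 0.0005
gripper_force: 0.0
```

move_arm([
  [[0,0,2],[0,0,0],1],
  [[0,0,5],[0,0,0],1],
  [[0,0,8],[0,0,0],1],
  [[0,0,8],[0,0,0],1],
  [[0,0,8],[0,0,0],1],
])

```text
clock: 24.32
tool_pos: [0.4077, -0.3266, 0.0743]
orientation: [-179.9, 0.0, -106.9]
force: [-1.3, -0.7, 5.4]
opening: 0.0001
gripper_force: 2.5
```

move_arm([
  [[0,0,2],[0,0,0],1],
  [[0,0,5],[0,0,0],1],
  [[0,0,8],[0,0,0],1],
  [[0,0,8],[0,0,0],1],
  [[0,0,8],[0,0,0],1],
])

```text
clock: 24.73
tool_pos: [0.4069, -0.3267, 0.0662]
orientation: [-180.0, -0.0, -106.9]
force: [-4.4, -1.9, 7.5]
opening: 0.0005
gripper_force: 3.7
```

move_arm([
  [[0,0,2],[0,0,0],1],
  [[0,0,4],[0,0,0],1],
  [[0,0,4],[0,0,0],1],
  [[0,0,4],[0,0,0],1],
])

```text
clock: 25.07
tool_pos: [0.4066, -0.3268, 0.063]
orientation: [180.0, -0.0, -106.9]
force: [-7.1, -0.8, 14.2]
opening: 0.0008
gripper_force: 7.4
```

move_arm([
  [[0,0,1],[0,0,0],1],
  [[0,0,2],[0,0,0],1],
  [[0,0,2],[0,0,0],1],
  [[0,0,2],[0,0,0],1],
])

```text
clock: 25.4
tool_pos: [0.4066, -0.3269, 0.0625]
orientation: [-180.0, -0.1, -106.9]
force: [-11.5, 4.0, 32.8]
opening: 0.0004
gripper_force: 16.4
```

The pedal is on its stop: force is rising steeply at TCP z = 62.5 mm, where the pad-down height is 44 mm. I'll hold it there, then release it gently.

move_arm([
  [[0,0,0],[0,0,0],1],
  [[0,0,0],[0,0,0],1],
  [[0,0,0],[0,0,0],1],
  [[0,0,0],[0,0,0],1],
  [[0,0,0],[0,0,0],1],
  [[0,0,0],[0,0,0],1],
  [[0,0,0],[0,0,0],1],
  [[0,0,0],[0,0,0],1],
  [[0,0,0],[0,0,0],1],
  [[0,0,0],[0,0,0],1],
])

```text
clock: 26.23
tool_pos: [0.4067, -0.3269, 0.0625]
orientation: [-180.0, -0.1, -106.9]
force: [-11.7, 3.1, 33.5]
opening: 0.0003
gripper_force: 16.4
```

move_arm([
  [[0,0,-4],[0,0,0],1],
  [[0,0,-8],[0,0,0],1],
  [[0,0,-12],[0,0,0],1],
  [[0,0,-16],[0,0,0],1],
  [[0,0,-22],[0,0,0],1],
  [[0,0,-40],[0,0,0],1],
  [[0,0,-80],[0,0,0],1],
  [[0,0,-120],[0,0,0],1],
  [[0,0,-150],[0,0,0],1],
  [[0,0,-150],[0,0,0],1],
])

```text
clock: 27.07
tool_pos: [0.4096, -0.3278, 0.2163]
orientation: [-179.4, -0.1, -106.9]
force: [1.3, -0.3, 0.9]
opening: 0.0005
gripper_force: 0.0
```

```bash
python3 fin.py D
python3 - <<'E'
from t2 import *
# pad back up? and gauge fin / change vs C (before the pedal)
for n in("scene","side"):
    s=load(n+"D");c=load(n+"C");g=s["color"].max(2);u=proj(s,[.408,-.325,.058])[0];x0,y0=int(u[0])-14,int(u[1])-14
    for im in(c,s):
        m=(im["color"].max(2)[y0:y0+28,x0:x0+28]<70).astype(np.uint8);k,l,st,ce=cv2.connectedComponentsWithStats(m);i=1+st[1:,4].argmax();print(n,"pad",(ce[i]+[x0,y0]).round(1),st[i,4])
    B,t0=bedF(pb);G=B@np.array([[0,1,0],[-1,0,0],[0,0,1]],float)
    pts=[(16,-6,48),(16,6,48),(-16,-6,48),(-16,6,48),(-50,18,4),(-50,-18,4)]
    print(n,"pred",proj(s,[t0+B@[0,.055,0]+G@(np.array(l)/1e3) for l in pts]).round(1).tolist())
    # moved regions vs initial picture
    d=cv2.absdiff(s["color"],load(n+"0")["color"]).max(2);m=cv2.morphologyEx((d>45).astype(np.uint8),cv2.MORPH_OPEN,np.ones((3,3)));k,l,st,ce=cv2.connectedComponentsWithStats(m)
    print(n,"diff",[(st[i,:4].tolist(),int(st[i,4])) for i in range(1,k) if st[i,4]>12])
s=load("sceneD")["color"].max(2);print(s[222:252:2,262:306:2])
E
```

```text
t 27.07 p [ 0.4096 -0.3278  0.2163] [-1.7945e+02 -8.0000e-02 -1.0688e+02] F [ 1.3 -0.3  0.9] op 0.0005 g 0.0 j [-17.   7. -21.   0. -61.   0.]
scene pad [206.2 165.2] 159
scene pad [206.3 165. ] 165
scene pred [[265.3, 221.1], [263.9, 223.1], [277.9, 223.1], [276.6, 225.1], [288.0, 245.6], [291.5, 239.0]]
scene diff [([84, 0, 115, 87], 4979), ([206, 0, 45, 40], 474), ([258, 0, 9, 25], 159), ([308, 0, 55, 47], 2064), ([374, 0, 46, 112], 2505), ([215, 20, 5, 10], 34), ([105, 37, 8, 4], 31), ([315, 50, 15, 36], 268), ([165, 76, 56, 41], 733), ([97, 84, 36, 40], 845), ([182, 92, 5, 4], 18), ([358, 103, 7, 4], 22), ([103, 104, 33, 30], 154), ([350, 105, 7, 3], 21), ([372, 107, 16, 13], 133), ([138, 119, 6, 6], 27), ([158, 122, 111, 43], 1971), ([156, 124, 12, 14], 114), ([370, 127, 9, 7], 47), ([125, 128, 9, 9], 39), ([380, 128, 11, 11], 76), ([134, 144, 7, 7], 29), ([147, 150, 8, 8], 34), ([228, 162, 46, 32], 735), ([185, 169, 35, 20], 463), ([366, 206, 51, 35], 508), ([396, 214, 11, 8], 55), ([263, 221, 14, 12], 150)]
side pad [349.6 145.2] 87
side pad [349.5 144.7] 99
side pred [[265.6
[... 1993 characters left out ...]
2 250 250 248 247 234 203 141
  132 133 133 132]
 [245 233 234 235 236 236 237 190 246 243 243 241 237 231 225 226 238 157
  127 130 133 132]
 [247 245 244 243 241 238 236 234 244 244 244 244 245 246 226 244 235 202
  187 150 125 129]
 [211 212 222 230 241 247 246 246 244 244 244 245 245 247 222 248 197 245
  252 232 194 131]
 [245 245 243 242 237 227 215 211 214 224 238 245 248 219 247 246 130 211
  199 230 162 129]
 [245 246 246 246 245 246 247 247 246 245 239 226 216 224 249 203 131 209
  228 227 112 128]
 [247 246 246 246 246 247 246 246 247 247 246 247 248 248 248 134 125 189
  228 221 119 134]
 [219 228 235 245 250 249 247 246 247 247 247 247 247 249 204 135 101 206
  230 181 131 131]]
```

```bash
python3 -c "
from plant import ctrl
print(ctrl.close_job())"
```

```text
the job is handed in; nothing more can be done
None
```

The long gauge lies in the gap with its shoulder against the jaw, the pedal was pressed to its stop, held for about a second and let up, no bystander showed any movement in the camera pictures, and the job is handed in at about 27 s.

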